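# Put a stack of seamer change parts back into their storage nests

## Task

The can seamer's four steel change parts were left in one stack; take it apart from the top down and seat each piece flat in the pocket of its own storage nest: the three round chucks in the round pockets made for their sizes, the square pad in the square pocket with its sides in line with the pocket's. Keep every piece upright and lower it gently into its nest, without dropping it. Leave the two full cans standing where they are.

Things in the scene. Friction and masses are not known exactly. Their poses are not given: they have to be found in the camera images.
- chuck_small: Smallest turned steel seaming chuck: a plain upright cylinder, diameter 24 mm, 30 mm high, with a shallow round hole in its top, 64 to 100 g; at the start on top of the stack. Origin at the centre of its underside, z up.
- pad_square: Square steel lifter pad: an upright block 36 x 36 mm, 30 mm high, four small dark screw heads at the corners of its top, 130 to 200 g; at the start second from the top, under the small chuck. Origin at the centre of its underside, z up, x and y square to its sides.
- chuck_medium: Middle-sized turned steel seaming chuck: a plain upright cylinder, diameter 50 mm, 30 mm high, with a shallow round hole in its top, 175 to 275 g; at the start third from the top, under the square pad. Origin at the centre of its underside, z up.
- chuck_large: Largest turned steel seaming chuck: a plain upright cylinder, diameter 66 mm, 30 mm high, with a shallow round hole in its top, 280 to 440 g; at the start at the bottom of the stack, standing on the table. Origin at the centre of its underside, z up.
- nest_small: Grey plastic storage nest, fixed to the table: a square block 54 x 54 mm, 9 mm high, with a round pocket of 40 mm diameter in the middle of its top, 5 mm deep (pocket floor 4 mm above the underside). Origin at the centre of the underside, on the table; z up, x and y along the block's sides. For the small chuck.
- nest_square: Grey plastic storage nest, fixed to the table: a square block 64 x 64 mm, 9 mm high, with a square pocket of 50 x 50 mm, parallel to the block's sides in the middle of its top, 5 mm deep (pocket floor 4 mm above the underside). Origin at the centre of the underside, on the table; z up, x and y along the block's sides. For the square pad.
- nest_medium: Grey plastic storage nest, fixed to the table: a square block 78 x 78 mm, 9 mm high, with a round pocket of 66 mm diameter in the middle of its top, 5 mm deep (pocket floor 4 mm above the underside). Origin at the centre of the underside, on the table; z up, x and y along the block's sides. For the middle-sized chuck.
- nest_large: Grey plastic storage nest, fixed to the table: a square block 94 x 94 mm, 9 mm high, with a round pocket of 82 mm diameter in the middle of its top, 5 mm deep (pocket floor 4 mm above the underside). Origin at the centre of the underside, on the table; z up, x and y along the block's sides. For the large chuck.
- can_a: Bystander: full sealed can with a closed lid, diameter 71 mm, 107 mm high, standing loose on the table; to be left alone. Origin at the centre of its underside.
- can_b: Bystander: full sealed can with a closed lid, diameter 71 mm, 107 mm high, standing loose on the table; to be left alone. Origin at the centre of its underside.

How it is judged:
By the outcome, as a careful person would: the job done as asked, in the order asked, and still so for the second after the job is handed in, with the robot touching nothing.
It also fails if it takes over 112 s, if anything falls off the work surface, if the arm or the gripper's body presses on something with over 40 N, if the wrist force passes 120 N, or if a joint passes its speed limit or range.

## Robot

A 6-joint arm with a two-finger parallel gripper is mounted at the origin on a cart in front of the work surface, level with it; the furniture and walls round the work are solid. World frame = base frame: x ahead of the robot, y to its left, z up, the work surface at z = 0. Lengths are in m, angles in rad, forces in N, time in s.
With the tool pointing down it reaches from about 0.3 to 0.775 m from the base axis. Payload 14.6 kg.
Tool frame: the origin (TCP) lies on the centre line of the jaws, within the pads' length; the fingertips stand ctrl.tcp_to_tips ahead of it and the grasp point (between the pads) lies 2 mm behind it (ctrl.tcp_to_tips is the distance from the TCP to the fingertips, in m); z points along the fingers, y is the line along which they close (so a half turn about z gives the same grasp; the last joint's range is limited). The gripper opens to 94 mm and grips with 3 to 60 N. Pads are 16 mm wide; open, the fingers measure 119 mm over their backs; the gripper's body (75 mm by 177 mm) begins 78 mm behind the grasp point.
Start: joints at [1.166, 0.3, 1.521, -0, 1.321, -0.067], TCP at [0.182, 0.519, 0.199] pointing down, gripper open.
Joint ranges: [-3.03, 3.03], [-0.79, 2.21], [0.23, 2.52], [-1.04, 4.18], [0, 3.07], [-2.55, 2.55]. Speed limits (rad/s): [2.22, 2.22, 2.57, 3.14, 3.14, 3.14].

## Interface

Orientations are given as [roll, pitch, yaw] about the fixed x, y, z axes, in that order (R = Rz(yaw) Ry(pitch) Rx(roll)).
In Python, from station import telemetry, viewer, hand_in, ctrl gives the robot as it stands.
- The arm moves only by the tool step_arm, never from a script. Its argument "plan" is a list of rows, each an object of numbers: "dx", "dy", "dz": the shift along the tool's x, y, z scaled (see below); "rx", "ry", "rz": the turn, a rotation vector about the tool's x, y, z scaled (see below); "claw": the closure, from 0 (fully open) to 1 (shut). In form: [{"dx": .., "dy": .., "dz": .., "rx": .., "ry": .., "rz": .., "claw": ..}, ...]. A call has 1 to 10 rows; each row shifts and turns the commanded pose from where the row before left it, along the tool's axes as they then stand; what a row does not reach is not made up. The controller multiplies each number of a shift by 0.1 m and each number of a turn by 90 degrees. A row lasts 1/10 s, in which the tool goes at most 50 mm and 8.59 degrees, less where a joint would pass 70% of its speed; a pose out of reach is approached as far as the arm can. A call with a number of a shift or a turn outside -1 to 1 is refused whole. A call with a gripper value outside its range is refused whole. The fingers move at their own pace and stop on an object; "grip_force" is the grip in N (left out, the last holds). Time passes only in rows, so rows that do not move let the fingers close. It gives the time, the measured TCP pose, the force, the opening and the grip force at its end, in the units of the state.
- telemetry.get_obs(): the state, without advancing time (a new reading comes with each control period).
- viewer.camera(name): name is "scene" or "top" or "wrist"; returns a dict with "img" (384x512x3 uint8, red, green, blue), "z_map" (384x512 float32, m along the optical axis (not along the pixel's ray), 0 where there is no reading), "fx", "fy", "cx", "cy" (pixels), "dist" ([k1, k2, p1, p2, k3] as OpenCV has them; the pictures are not rectified), "R" (3x3) and "t" (3): a world point X has camera coordinates R X + t; the wrist camera has in their place "tool_from_camera" (4x4, takes a point from camera to tool coordinates, whose origin is the TCP and whose axes are the flange's). Camera axes: x right, y down, z forward; pixel columns grow to the right and rows downward; lengths in m; the calibration is good to about 2 mm. A picture is of the moment at which its call begins: read the wrist's pose just before it.
- hand_in(): hands the job in; it is judged then, once.
Trained networks look in a picture, given as the dict that the camera call returned (one of the last four; its "shot" number tells which), for a name from the list of things; names that differ only in an ending like _2 or _b are one class to them, and where a whole thing is asked for, a point or a joint stands for the part that bears it (a point fixed in the world has none). Each returns a list of dicts, best first, with "score" (0 to 1); they miss things now and then, are a little off and sometimes report something else, mostly with a low value. They report only what shows in the picture. A call takes as long as a camera call.
- viewer.recognise(target, picture): "rect" ([left, top, right, bottom] in pixels, round what is visible of it).
The state is a dict: "time_s": time; "qpos": joint angles; "joint_vel": joint speeds; "tau": joint torques, N m; "ee_pos": TCP position; "eef_rot": TCP orientation; "force": force on the tool from outside, world axes, zero at the start; "moment": the same for the moment, N m; "grip_width": finger opening in m; "grip_force": force on a finger pad.
Only numpy, scipy, OpenCV 4.12 (cv2) and the standard library are available. Lean on these libraries where they do the work, as an engineer would, in place of code of your own. Each camera call takes 0.05 s, during which the arm holds its last target. There are 200 camera calls.

## Working session

There is one attempt and no reset: what is moved stays moved. The work goes in short steps, Python scripts to look and compute and a tool call to move; the robot and the scene stay as the last step left them, time stands still between calls to the robot, and variables do not carry over. Pictures are saved under pics/ and viewed, at most 14 in all, crops included, and the job is handed in when it is done.

Besides the shell and the picture viewer there is one more tool, called by a JSON object that holds its "api" and its "payload". step_arm: Moves the arm, as the interface text tells. Shifts and turns lie within -1 to 1; 1 stands for 0.1 m of shift or 90 degrees of turn. Its arguments: {"type":"object","properties":{"plan":{"type":"array"},"grip_force":{"type":"number"}},"required":["plan"]}

```bash
ls; mkdir -p pics; cat > h.py <<'E'
import numpy as np, cv2
from station import telemetry, viewer, ctrl
def world(p):
    """per-pixel world points of a fixed camera picture"""
    h,w=p['z_map'].shape
    K=np.array([[p['fx'],0,p['cx']],[0,p['fy'],p['cy']],[0,0,1.]])
    uv=np.stack(np.meshgrid(np.arange(w),np.arange(h)),-1).reshape(-1,1,2).astype(np.float64)
    n=cv2.undistortPoints(uv,K,np.array(p['dist'],float)).reshape(h,w,2)
    X=np.dstack([n,np.ones((h,w))])*p['z_map'][...,None]
    return (X-np.array(p['t']))@np.array(p['R']) 
E
python3 - <<'E'
from h import *
print(ctrl.tcp_to_tips, telemetry.get_obs())
for c in ('top','scene'):
    p=viewer.camera(c); cv2.imwrite(f'pics/{c}0.png',p['img'][...,::-1]); np.savez(f'{c}0.npz',W=world(p),z=p['z_map'],img=p['img'])
    print(c,np.round(-np.array(p['R']).T@p['t'],3),p['fx'])
    for t in 'chuck_small pad_square chuck_medium chuck_large nest_small nest_square nest_medium nest_large can_a'.split():
        print(t,[(np.round(d['rect']).astype(int).tolist(),round(d['score'],2)) for d in viewer.recognise(t,p)[:3]])
E
```

```text
pics
0.017 {'time_s': 0.0, 'qpos': array([ 1.16638750e+00,  3.00490842e-01,  1.52158594e+00, -1.17630126e-05,
        1.32067627e+00, -6.66252581e-02]), 'joint_vel': array([ 0.00160847, -0.00034837, -0.00149624,  0.00117002, -0.00248204,
        0.00122288]), 'tau': array([ 1.73142425e-04, -5.31802583e+01, -3.52741778e+01,  7.08356104e-02,
        2.43748137e-02, -1.00737564e-04]), 'ee_pos': array([0.182182  , 0.51866824, 0.19877344]), 'eef_rot': array([-3.14043407e+00, -6.58866143e-05,  2.80381197e+00]), 'force': array([0.33010406, 0.33755923, 0.46138531]), 'moment': array([-0.00446854, -0.02407113,  0.04093318]), 'grip_force': 0.0, 'grip_width': 0.09381982269186766}
top [0.412 0.063 0.913] 355.0408383101175
chuck_small [([293, 118, 303, 130], 0.56)]
pad_square [([286, 122, 304, 142], 0.72)]
chuck_medium []
chuck_large [([280, 132, 309, 148], 0.58), ([203, 181, 226, 199], 0.24)]
nest_small [([204, 181, 226, 200], 0.89)]
nest_square [([253, 163, 285, 198], 0.62), ([222, 123, 252, 149], 0.56)]
nest_medium [([222, 123, 250, 147], 0.63), ([300, 169, 335, 205], 0.6)]
nest_large [([157, 222, 199, 261], 0.56)]
can_a [([156, 126, 198, 164], 0.8), ([251, 164, 284, 199], 0.56)]
scene [ 0.094 -0.538  0.563] 469.21204741081436
chuck_small [([353, 164, 366, 186], 0.69)]
pad_square [([350, 181, 370, 200], 0.83), ([218, 190, 255, 212], 0.69)]
chuck_medium [([343, 197, 368, 221], 0.71)]
chuck_large [([334, 205, 372, 232], 0.69)]
nest_small [([218, 188, 257, 212], 0.65)]
nest_square [([291, 177, 326, 200], 0.85)]
nest_medium [([296, 247, 357, 284], 0.82)]
nest_large []
can_a [([260, 170, 297, 238], 0.87), ([235, 118, 265, 176], 0.64)]
```

```bash
python3 - <<'E'
import cv2
for c,(x0,y0,x1,y1) in dict(top=(140,90,360,280),scene=(130,80,430,300)).items():
    i=cv2.imread(f'pics/{c}0.png')[y0:y1,x0:x1]
    cv2.imwrite(f'pics/{c}0c.png',cv2.resize(i,None,fx=2.6,fy=2.6,interpolation=cv2.INTER_CUBIC))
E
```

```text
(no output)
```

View pics/top0c.png

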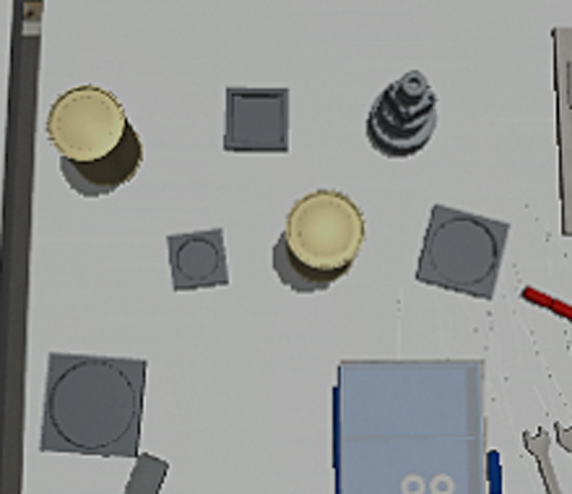

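View pics/scene0c.png

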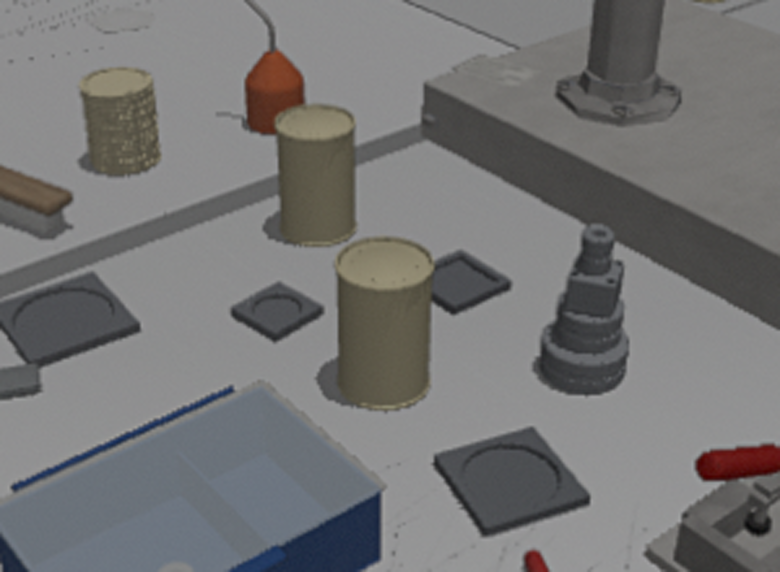

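Top crop: nests square (256,119), small (197,259), medium (462,251), large (95,405); stack at (400,120); cans at (87,123) and (325,230). Now I'll turn these into metric positions.

```bash
cat >> h.py <<'E'
def plane(p,uv,z):
    """rays of pixels uv cut with the level plane at height z"""
    K=np.array([[p['fx'],0,p['cx']],[0,p['fy'],p['cy']],[0,0,1.]])
    n=cv2.undistortPoints(np.asarray(uv,float).reshape(-1,1,2),K,np.array(p['dist'],float)).reshape(-1,2)
    R=np.array(p['R']);c=-R.T@p['t'];d=np.c_[n,np.ones(len(n))]@R
    return (c+d*((z-c[2])/d[:,2])[:,None])[:,:2]
E
python3 - <<'E'
from h import *
p=viewer.camera('top');W=world(p);img=p['img'];g=img.mean(2)
s=2.6;o=np.array([140,90])
for n,c,sz in (('square',(256,119),64),('small',(197,259),54),('medium',(462,251),78),('large',(95,405),94)):
    u,v=(np.array(c)/s+o).astype(int)
    m=(g<115).astype(np.uint8); win=np.zeros_like(m);r=int(sz*.3);win[v-r:v+r,u-r:u+r]=1
    k,l=cv2.connectedComponents(m*win); lab=l[v,u]
    mm=(l==lab).astype(np.uint8)
    if n=='large': mm=cv2.morphologyEx(mm,cv2.MORPH_OPEN,np.ones((17,17)))
    cn=max(cv2.findContours(mm,0,2)[0],key=cv2.contourArea)
    xy=plane(p,cn.reshape(-1,2),.009)
    rc=cv2.minAreaRect((xy*1000).astype(np.float32))
    d=W[mm>0]
    print(n,g[v,u],[np.round(q,1) for q in rc],'area px',mm.sum(),'depth mean',np.round(np.median(d,0),4))
tab=W[...,2]
print('table z',np.median(tab[150:200,230:245]))
print('img center world',W[192,256],W[192,300],W[140,256])
for n,c in (('canA',(87,123)),('canB',(325,230))):
    u,v=(np.array(c)/s+o).astype(int); q=W[v-25:v+25,u-25:u+25].reshape(-1,3); q=q[(q[:,2]>.095)&(q[:,2]<.12)]
    print(n,np.round(q.mean(0),4),np.ptp(q,axis=0))
u,v=(np.array((400,115))/s+o).astype(int); q=W[v-25:v+25,u-25:u+25].reshape(-1,3)
for z in (.12,.09,.06,.03):
    a=q[abs(q[:,2]-z)<.006]; print(z,len(a),np.round(a.mean(0),4),np.round(a.min(0),3),np.round(a.max(0),3), cv2.minEnclosingCircle((a[:,:2]*1000).astype(np.float32)))
# other raised things
q=W.reshape(-1,3); ok=(q[:,2]>.02)&(p['z_map'].ravel()>0)
l=cv2.connectedComponentsWithStats(cv2.medianBlur(ok.reshape(384,512).astype(np.uint8),3))
for i in range(1,l[0]):
    if l[2][i,4]>30: a=W[l[1]==i]; print('obj',l[2][i],np.round(a.min(0),3),np.round(a.max(0),3))
E
```

```text
square 92.66666666666667 [array([686.5,  95.7]), array([63.1, 62.9]), np.float64(89.9)] area px 578 depth mean [0.6868 0.0957 0.0052]
small 96.33333333333333 [array([542.2, 152.9]), array([55.2, 54.5]), np.float64(7.6)] area px 440 depth mean [0.5423 0.1523 0.0073]
medium 100.66666666666667 [array([ 549.8, -109.5]), array([78.2, 78.8]), np.float64(74.5)] area px 898 depth mean [ 0.5495 -0.11    0.0055]
large 92.33333333333333 [array([400.5, 252.2]), array([92.3, 93.8]), np.float64(0.1)] area px 1358 depth mean [0.4013 0.2526 0.0058]
table z -0.00011986962908542483
img center world [0.52751957 0.04985366 0.07024914] [ 0.53704821 -0.06591974 -0.00113525] [0.67588382 0.04824398 0.00238532]
canA [0.6532 0.2466 0.1054] [0.06976582 0.06932496 0.01558994]
canB [0.5547 0.0299 0.1055] [0.0684216  0.06939054 0.00909208]
0.12 75 [ 0.6856 -0.0513  0.1188] [ 0.675 -0.063  0.114] [ 0.698 -0.039  0.123] ((686.3412475585938, -50.95517349243164), 12.036186218261719)
0.09 114 [ 0.6805 -0.0506  0.0892] [ 0.663 -0.074  0.084] [ 0.71  -0.03   0.096] ((686.470947265625, -52.38697814941406), 23.88655471801
[... 565 characters left out ...]
.156]
obj [ 362  108   36   78 1135] [ 0.412 -0.301  0.011] [0.749 0.063 0.913]
obj [283 117  25  31 584] [ 0.412 -0.088  0.002] [0.71  0.063 0.913]
obj [158 123  35  37 951] [0.412 0.063 0.02 ] [0.689 0.281 0.913]
obj [  65  156   42   34 1046] [0.412 0.063 0.019] [0.614 0.507 0.913]
obj [250 164  31  34 821] [ 0.412 -0.005  0.021] [0.588 0.064 0.913]
obj [  21  213  106   43 1303] [0.374 0.063 0.004] [0.48  0.637 0.913]
obj [ 268  228   65   89 5244] [ 0.237 -0.132 -0.002] [0.441 0.063 0.913]
obj [182 283  39  19 219] [0.267 0.063 0.021] [0.412 0.23  0.913]
obj [  0 363  43  21 532] [0.058 0.063 0.003] [0.412 0.691 0.913]
obj [258 370  39  14 280] [ 0.071 -0.045  0.017] [0.103 0.046 0.063]
```

```bash
cat >> h.py <<'E'
def go(x,y,z,yaw,n):
    """print evenly split rows (tool axes, scaled) from the measured pose to a tool-down pose"""
    o=telemetry.get_obs();p=o['ee_pos'];w0=o['eef_rot'][2];dw=(yaw-w0+np.pi)%(2*np.pi)-np.pi
    d=(np.array([x,y,z])-p)/n; print('at',np.round(p,4),np.round(o['eef_rot'],4),'mm/row',np.round(1e3*np.linalg.norm(d),1),'rz/row',round(-dw/n/(np.pi/2),4))
    for i in range(n):
        w=w0+dw*i/n;c,s=np.cos(w),np.sin(w)
        print(np.round([10*(c*d[0]+s*d[1]),10*(s*d[0]-c*d[1]),-10*d[2]],3).tolist())
E
python3 - <<'E'
from h import *
go(.66,-.051,.26,np.pi/2,20)
E
```

```text
at [0.1823 0.5189 0.1993] [-3.1416  0.      2.8038] mm/row 37.3 rz/row 0.0392
[-0.32, -0.19, -0.03]
[-0.331, -0.17, -0.03]
[-0.341, -0.149, -0.03]
[-0.349, -0.128, -0.03]
[-0.356, -0.106, -0.03]
[-0.362, -0.084, -0.03]
[-0.367, -0.061, -0.03]
[-0.37, -0.039, -0.03]
[-0.371, -0.016, -0.03]
[-0.372, 0.007, -0.03]
[-0.371, 0.03, -0.03]
[-0.368, 0.053, -0.03]
[-0.364, 0.075, -0.03]
[-0.359, 0.098, -0.03]
[-0.352, 0.12, -0.03]
[-0.344, 0.141, -0.03]
[-0.335, 0.162, -0.03]
[-0.324, 0.182, -0.03]
[-0.312, 0.202, -0.03]
[-0.299, 0.221, -0.03]
```

{"api": "step_arm", "payload": {"plan": [{"dx": -0.32,"dy": -0.19,"dz": -0.06,"rz": 0.0392},{"dx": -0.33,"dy": -0.17,"dz": -0.06,"rz": 0.0392},{"dx": -0.34,"dy": -0.15,"dz": -0.06,"rz": 0.0392},{"dx": -0.35,"dy": -0.13,"dz": -0.06,"rz": 0.0392},{"dx": -0.356,"dy": -0.106,"dz": -0.06,"rz": 0.0392},{"dx": -0.362,"dy": -0.084,"dz": -0.06,"rz": 0.0392},{"dx": -0.367,"dy": -0.061,"dz": -0.06,"rz": 0.0392},{"dx": -0.37,"dy": -0.04,"dz": -0.06,"rz": 0.0392},{"dx": -0.37,"dy": -0.016,"dz": -0.06,"rz": 0.0392},{"dx": -0.37,"dy": 0.007,"dz": -0.06,"rz": 0.0392}]}}

```text
$.plan[0]: bad value
```

{"api": "step_arm", "payload": {"plan": [{"dx": -0.37,"dy": 0.03,"rz": 0.0392},{"dx": -0.37,"dy": 0.053,"rz": 0.0392},{"dx": -0.364,"dy": 0.075,"rz": 0.0392},{"dx": -0.36,"dy": 0.098,"rz": 0.0392},{"dx": -0.352,"dy": 0.12,"rz": 0.0392},{"dx": -0.344,"dy": 0.14,"rz": 0.0392},{"dx": -0.335,"dy": 0.162,"rz": 0.0392},{"dx": -0.324,"dy": 0.18,"rz": 0.0392},{"dx": -0.312,"dy": 0.2,"rz": 0.0392},{"dx": -0.3,"dy": 0.22,"rz": 0.0392}]}}

```text
$.plan[0]: bad value
```

{"api": "step_arm", "payload": {"plan": [{},{},{}]}}

```text
$.plan[0]: bad value
```

```bash
cat >> h.py <<'E'
from scipy.spatial.transform import Rotation as Rot
def wrist():
    """wrist picture with R, t of the moment added"""
    o=telemetry.get_obs(); p=viewer.camera('wrist')
    T=np.eye(4);T[:3,:3]=Rot.from_euler('xyz',o['eef_rot']).as_matrix();T[:3,3]=o['ee_pos']
    C=np.linalg.inv(T@np.array(p['tool_from_camera'])); p['R'],p['t']=C[:3,:3],C[:3,3]
    return p
E
python3 - <<'E'
from h import *
print(telemetry.get_obs()['ee_pos'],telemetry.get_obs()['eef_rot'])
p=wrist();print(np.linalg.inv(np.vstack([np.c_[p['R'],p['t']],[0,0,0,1]]))[:3,3],p['fx'])
cv2.imwrite('pics/w1.png',p['img'][...,::-1])
W=world(p)
for z in (.12,.09,.06,.03):
    m=(abs(W[...,2]-z)<.004)&(np.hypot(W[...,0]-.686,W[...,1]+.051)<.045)&(p['z_map']>0)
    a=W[m]; 
    if len(a)>20: print(z,len(a),np.round(np.median(a,0),4),cv2.minEnclosingCircle((a[:,:2]*1000).astype(np.float32)),cv2.minAreaRect((a[:,:2]*1000).astype(np.float32)))
for t in ('chuck_small','pad_square','nest_square','nest_medium'): print(t,[(np.round(d['rect']).tolist(),d['score']) for d in viewer.recognise(t,p)[:2]])
E
```

```text
[0.18227723 0.51891422 0.19934034] [-3.14157467e+00  5.24855724e-06  2.80382971e+00]
[0.10289312 0.54518172 0.38344622] 345.80842698972793
chuck_small []
pad_square []
nest_square []
nest_medium []
```

View pics/w1.png

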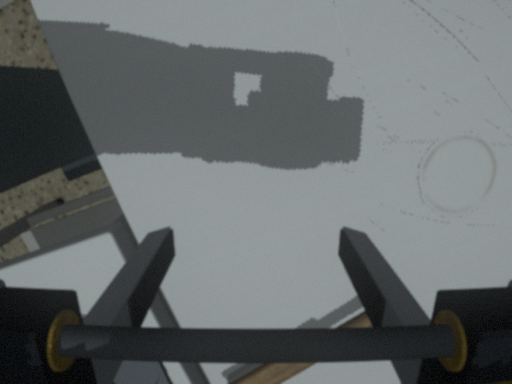

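The picture shows only the table and fingers; the moves were refused because rows need every key. Resending in full.

{"api": "step_arm", "payload": {"plan": [{"dx": -0.32,"dy": -0.19,"dz": -0.06,"rx": 0,"ry": 0,"rz": 0.0392,"claw": 0},{"dx": -0.33,"dy": -0.17,"dz": -0.06,"rx": 0,"ry": 0,"rz": 0.0392,"claw": 0},{"dx": -0.34,"dy": -0.15,"dz": -0.06,"rx": 0,"ry": 0,"rz": 0.0392,"claw": 0},{"dx": -0.35,"dy": -0.13,"dz": -0.06,"rx": 0,"ry": 0,"rz": 0.0392,"claw": 0},{"dx": -0.356,"dy": -0.106,"dz": -0.06,"rx": 0,"ry": 0,"rz": 0.0392,"claw": 0},{"dx": -0.362,"dy": -0.084,"dz": -0.06,"rx": 0,"ry": 0,"rz": 0.0392,"claw": 0},{"dx": -0.367,"dy": -0.061,"dz": -0.06,"rx": 0,"ry": 0,"rz": 0.0392,"claw": 0},{"dx": -0.37,"dy": -0.04,"dz": -0.06,"rx": 0,"ry": 0,"rz": 0.0392,"claw": 0},{"dx": -0.37,"dy": -0.016,"dz": -0.06,"rx": 0,"ry": 0,"rz": 0.0392,"claw": 0},{"dx": -0.37,"dy": 0.007,"dz": -0.06,"rx": 0,"ry": 0,"rz": 0.0392,"claw": 0}]}}

```text
time_s: 2.3
ee_pos: [0.4214, 0.2325, 0.2598]
eef_rot: [3.141, 0.0, 2.185]
force: [0.2, 0.8, 0.0]
grip_width: 0.094
grip_force: 0.0
```

{"api": "step_arm", "payload": {"plan": [{"dx": -0.37,"dy": 0.03,"dz": 0,"rx": 0,"ry": 0,"rz": 0.0392,"claw": 0},{"dx": -0.37,"dy": 0.053,"dz": 0,"rx": 0,"ry": 0,"rz": 0.0392,"claw": 0},{"dx": -0.364,"dy": 0.075,"dz": 0,"rx": 0,"ry": 0,"rz": 0.0392,"claw": 0},{"dx": -0.36,"dy": 0.098,"dz": 0,"rx": 0,"ry": 0,"rz": 0.0392,"claw": 0},{"dx": -0.352,"dy": 0.12,"dz": 0,"rx": 0,"ry": 0,"rz": 0.0392,"claw": 0},{"dx": -0.344,"dy": 0.14,"dz": 0,"rx": 0,"ry": 0,"rz": 0.0392,"claw": 0},{"dx": -0.335,"dy": 0.162,"dz": 0,"rx": 0,"ry": 0,"rz": 0.0392,"claw": 0},{"dx": -0.324,"dy": 0.18,"dz": 0,"rx": 0,"ry": 0,"rz": 0.0392,"claw": 0},{"dx": -0.312,"dy": 0.2,"dz": 0,"rx": 0,"ry": 0,"rz": 0.0392,"claw": 0},{"dx": -0.3,"dy": 0.22,"dz": 0,"rx": 0,"ry": 0,"rz": 0.0392,"claw": 0}]}}

```text
time_s: 3.3
ee_pos: [0.66, -0.0527, 0.2593]
eef_rot: [-3.142, 0.0, 1.57]
force: [0.1, 0.8, 0.9]
grip_width: 0.0938
grip_force: 0.0
```

{"api": "step_arm", "payload": {"plan": [{"dx": 0,"dy": 0,"dz": 0,"rx": 0,"ry": 0,"rz": 0,"claw": 0},{"dx": 0,"dy": 0,"dz": 0,"rx": 0,"ry": 0,"rz": 0,"claw": 0},{"dx": 0,"dy": 0,"dz": 0,"rx": 0,"ry": 0,"rz": 0,"claw": 0}]}}

```text
time_s: 3.6
ee_pos: [0.6589, -0.0505, 0.2595]
eef_rot: [3.142, -0.0, 1.574]
force: [0.9, 1.6, -0.1]
grip_width: 0.0943
grip_force: 0.0
```

```bash
cat > look.py <<'E'
from h import *
import sys
p=wrist();o=telemetry.get_obs();print(o['ee_pos'],o['eef_rot'])
cv2.imwrite(f'pics/{sys.argv[1]}.png',p['img'][...,::-1])
W=world(p);cx,cy=map(float,sys.argv[2:4])
for z in map(float,sys.argv[4:]):
    m=(abs(W[...,2]-z)<.004)&(np.hypot(W[...,0]-cx,W[...,1]-cy)<.065)&(p['z_map']>0)
    a=(W[m][:,:2]*1000).astype(np.float32)
    if len(a)>20: print(z,len(a),np.round(np.median(W[m],0),4),np.round(np.r_[cv2.minEnclosingCircle(a)[0],cv2.minEnclosingCircle(a)[1]],1),'rect',*[np.round(q,1) for q in cv2.minAreaRect(a)])
E
python3 look.py w2 .686 -.051 .12 .09 .06 .03
```

```text
[ 0.65892065 -0.05038173  0.25978351] [ 3.14117269e+00 -2.01459681e-05  1.57379712e+00]
0.12 377 [ 0.6879 -0.0525  0.1186] [688.  -53.   11.9] rect [688.2 -52.9] [23.3 22.6] 89.9
0.09 543 [ 0.6865 -0.0478  0.0888] [688.6 -53.8  23.7] rect [688.8 -54.1] [35.8 35.7] 31.0
0.06 376 [ 0.683  -0.0395  0.0587] [688.5 -53.5  24.9] rect [686.5 -48.5] [49.3 38.4] 23.8
0.03 654 [ 0.668  -0.0402  0.0287] [685.3 -54.6  33.1] rect [681.9 -50.6] [65.6 54.6] 38.3
```

View pics/w2.png

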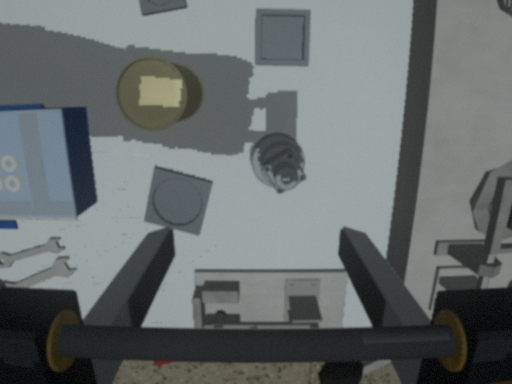

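The wrist view shows the stack at (285,165), medium nest (178,200), square nest (282,37), and a wall or ledge right of column 410. I'll check its height against the gripper body.

```bash
python3 - <<'E'
from h import *
p=wrist();W=world(p)
for r,c in ((165,395),(165,405),(165,412),(165,420),(165,430),(165,450),(37,430),(37,445),(275,250),(285,215),(340,215),(280,330),(20,500)): print(r,c,np.round(W[r,c],3))
for n,c in (('square',(282,37)),('medium',(178,200))):
    g=p['img'].mean(2);u,v=c;m=(g<118).astype(np.uint8);w=np.zeros_like(m);k=36;w[max(0,v-k):v+k,u-k:u+k]=1
    l=cv2.connectedComponents(m*w)[1];mm=(l==l[v,u]).astype(np.uint8)
    cn=max(cv2.findContours(mm,0,2)[0],key=cv2.contourArea)
    print(n,[np.round(q,1) for q in cv2.minAreaRect((1000*plane(p,cn.reshape(-1,2),.009)).astype(np.float32))])
go(.688,-.053,.16,np.pi/2,10)
E
```

```text
165 395 [ 0.845 -0.064 -0.002]
165 405 [ 0.848 -0.059  0.022]
165 412 [ 0.849 -0.055  0.039]
165 420 [ 0.849 -0.05   0.06 ]
165 430 [ 0.859 -0.049  0.064]
165 450 [ 0.885 -0.049  0.063]
37 430 [0.848 0.091 0.054]
37 445 [0.859 0.091 0.065]
275 250 [ 0.651 -0.221  0.011]
285 215 [ 0.602 -0.229  0.026]
340 215 [ 0.649 -0.024  0.378]
280 330 [ 0.765 -0.23   0.011]
20 500 [0.924 0.114 0.063]
square [array([688.5,  91.7]), array([63.4, 63.7]), np.float64(89.5)]
medium [array([ 551.1, -121.4]), array([100.9,  77.6]), np.float64(74.6)]
at [ 0.6589 -0.0504  0.2599] [3.141  0.     1.5738] mm/row 10.4 rz/row 0.0002
[-0.003, 0.029, 0.1]
[-0.003, 0.029, 0.1]
[-0.003, 0.029, 0.1]
[-0.003, 0.029, 0.1]
[-0.003, 0.029, 0.1]
[-0.003, 0.029, 0.1]
[-0.003, 0.029, 0.1]
[-0.003, 0.029, 0.1]
[-0.003, 0.029, 0.1]
[-0.003, 0.029, 0.1]
```

{"api": "step_arm", "payload": {"plan": [{"dx": -0.003,"dy": 0.029,"dz": 0.2,"rx": 0,"ry": 0,"rz": 0,"claw": 0},{"dx": -0.003,"dy": 0.029,"dz": 0.2,"rx": 0,"ry": 0,"rz": 0,"claw": 0},{"dx": -0.003,"dy": 0.029,"dz": 0.2,"rx": 0,"ry": 0,"rz": 0,"claw": 0},{"dx": -0.003,"dy": 0.029,"dz": 0.2,"rx": 0,"ry": 0,"rz": 0,"claw": 0},{"dx": -0.003,"dy": 0.029,"dz": 0.15,"rx": 0,"ry": 0,"rz": 0,"claw": 0},{"dx": -0.003,"dy": 0.029,"dz": 0.1,"rx": 0,"ry": 0,"rz": 0,"claw": 0},{"dx": -0.003,"dy": 0.029,"dz": 0.1,"rx": 0,"ry": 0,"rz": 0,"claw": 0},{"dx": -0.003,"dy": 0.029,"dz": 0.1,"rx": 0,"ry": 0,"rz": 0,"claw": 0},{"dx": -0.003,"dy": 0.029,"dz": 0.08,"rx": 0,"ry": 0,"rz": 0,"claw": 0},{"dx": -0.003,"dy": 0.029,"dz": 0.08,"rx": 0,"ry": 0,"rz": 0,"claw": 0}]}}

```text
time_s: 4.7
ee_pos: [0.6886, -0.0544, 0.1179]
eef_rot: [3.141, 0.0, 1.572]
force: [-0.2, -0.3, 0.4]
grip_width: 0.0938
grip_force: 0.0
```

{"api": "step_arm", "payload": {"plan": [{"dx": 0,"dy": 0,"dz": 0,"rx": 0,"ry": 0,"rz": 0,"claw": 0},{"dx": 0,"dy": 0,"dz": 0,"rx": 0,"ry": 0,"rz": 0,"claw": 0.3},{"dx": 0,"dy": 0,"dz": 0,"rx": 0,"ry": 0,"rz": 0,"claw": 0.5},{"dx": 0,"dy": 0,"dz": 0,"rx": 0,"ry": 0,"rz": 0,"claw": 0.65},{"dx": 0,"dy": 0,"dz": 0,"rx": 0,"ry": 0,"rz": 0,"claw": 0.7},{"dx": 0,"dy": 0,"dz": 0,"rx": 0,"ry": 0,"rz": 0,"claw": 0.75},{"dx": 0,"dy": 0,"dz": 0,"rx": 0,"ry": 0,"rz": 0,"claw": 0.8},{"dx": 0,"dy": 0,"dz": 0,"rx": 0,"ry": 0,"rz": 0,"claw": 0.85},{"dx": 0,"dy": 0,"dz": 0,"rx": 0,"ry": 0,"rz": 0,"claw": 0.9},{"dx": 0,"dy": 0,"dz": 0,"rx": 0,"ry": 0,"rz": 0,"claw": 1}], "grip_force": 15}}

```text
time_s: 5.7
ee_pos: [0.6883, -0.0543, 0.1184]
eef_rot: [3.142, -0.0, 1.572]
force: [0.4, 0.1, -1.0]
grip_width: 0.0253
grip_force: 0.0
```

{"api": "step_arm", "payload": {"plan": [{"dx": 0,"dy": 0,"dz": 0,"rx": 0,"ry": 0,"rz": 0,"claw": 1},{"dx": 0,"dy": 0,"dz": 0,"rx": 0,"ry": 0,"rz": 0,"claw": 1},{"dx": 0,"dy": 0,"dz": 0,"rx": 0,"ry": 0,"rz": 0,"claw": 1},{"dx": 0,"dy": 0,"dz": -0.05,"rx": 0,"ry": 0,"rz": 0,"claw": 1},{"dx": 0,"dy": 0,"dz": -0.1,"rx": 0,"ry": 0,"rz": 0,"claw": 1},{"dx": 0,"dy": 0,"dz": -0.15,"rx": 0,"ry": 0,"rz": 0,"claw": 1},{"dx": 0,"dy": 0,"dz": -0.2,"rx": 0,"ry": 0,"rz": 0,"claw": 1},{"dx": 0,"dy": 0,"dz": -0.1,"rx": 0,"ry": 0,"rz": 0,"claw": 1},{"dx": 0,"dy": 0,"dz": 0,"rx": 0,"ry": 0,"rz": 0,"claw": 1},{"dx": 0,"dy": 0,"dz": 0,"rx": 0,"ry": 0,"rz": 0,"claw": 1}]}}

```text
time_s: 6.7
ee_pos: [0.6881, -0.0543, 0.1781]
eef_rot: [-3.141, -0.0, 1.572]
force: [-0.4, 0.5, -0.3]
grip_width: 0.0004
grip_force: 0.0
```

```bash
python3 look.py w3 .688 -.053 .09 .06 .03; python3 - <<'E'
from h import *
go(.542,.152,.178,np.pi/2,10)
E
```

```text
[ 0.6879815  -0.05426359  0.177533  ] [-3.14045911e+00 -1.56861057e-04  1.57229563e+00]
0.09 834 [ 0.6916 -0.0466  0.0887] [689.  -54.1  23.7] rect [688.8 -54.1] [35.7 36.1] 31.1
0.06 513 [ 0.6876 -0.0382  0.0587] [688.5 -53.2  24.7] rect [687.1 -46.6] [48.9 35.1] 12.6
0.03 914 [ 0.671  -0.0376  0.0287] [685.3 -54.5  32.9] rect [683.3 -49.6] [65.4 54.6] 20.1
at [ 0.688  -0.0543  0.1775] [-3.1405e+00 -2.0000e-04  1.5723e+00] mm/row 25.3 rz/row 0.0001
[0.206, -0.146, -0.0]
[0.206, -0.146, -0.0]
[0.206, -0.146, -0.0]
[0.206, -0.146, -0.0]
[0.206, -0.146, -0.0]
[0.206, -0.146, -0.0]
[0.206, -0.146, -0.0]
[0.206, -0.146, -0.0]
[0.206, -0.146, -0.0]
[0.206, -0.146, -0.0]
```

View pics/w3.png

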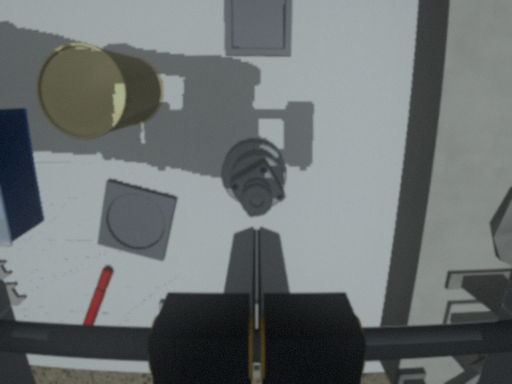

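The gripper shut empty: the fingers are together at (255,235) and the small chuck still stands on the stack at (257,195). Measuring what went wrong.

```bash
python3 look.py w4 .688 -.053 .12 .105 .09; python3 - <<'E'
from h import *
i=cv2.imread('pics/w4.png')[120:270,180:340];cv2.imwrite('pics/w4c.png',cv2.resize(i,None,fx=4,fy=4,interpolation=cv2.INTER_CUBIC))
p=wrist();W=world(p);
for r in range(215,330,8): print(r,np.round(W[r,240],3),np.round(W[r,275],3))
p=viewer.camera('top');W=world(p)
for z in (.12,.09,.06): 
    m=(abs(W[...,2]-z)<.004)&(np.hypot(W[...,0]-.687,W[...,1]+.053)<.05)&(p['z_map']>0);print(z,m.sum(),np.round(np.median(W[m],0),4) if m.any() else 0)
E
```

```text
[ 0.6879129  -0.05428318  0.17735086] [-3.14009763e+00 -2.02538099e-04  1.57226577e+00]
0.12 632 [ 0.6881 -0.0521  0.1186] [687.9 -52.8  12. ] rect [687.9 -52.9] [23.5 22.7] 45.0
0.105 55 [ 0.6881 -0.043   0.1019] [687.3 -48.8  10.9] rect [686.6 -45.1] [21.9  7.5] 11.1
0.09 828 [ 0.6914 -0.0465  0.0887] [688.6 -54.   23.6] rect [688.7 -54.1] [35.9 36.1] 31.0
215 [ 0.669 -0.108 -0.002] [ 0.708 -0.108 -0.002]
223 [ 0.669 -0.118 -0.001] [ 0.709 -0.118 -0.002]
231 [ 0.669 -0.127 -0.   ] [ 0.709 -0.128 -0.002]
239 [ 0.679 -0.046  0.199] [ 0.697 -0.046  0.2  ]
247 [ 0.68  -0.046  0.209] [ 0.697 -0.046  0.209]
255 [ 0.68  -0.046  0.217] [ 0.696 -0.046  0.216]
263 [ 0.68  -0.046  0.225] [ 0.696 -0.046  0.225]
271 [ 0.681 -0.046  0.232] [ 0.696 -0.047  0.231]
279 [ 0.681 -0.046  0.238] [ 0.695 -0.047  0.237]
287 [ 0.681 -0.046  0.244] [ 0.695 -0.047  0.243]
295 [ 0.683 -0.022  0.285] [ 0.692 -0.022  0.286]
303 [ 0.684 -0.022  0.289] [ 0.692 -0.022  0.29 ]
311 [ 0.684 -0.023  0.292] [ 0.692 -0.022  0.292]
319 [ 0.684 -0.022  0.295] [ 0.692 -0.022  0.296]
327 [ 0.684 -0.022  0.299] [ 0.692 -0.022  0.298]
0.12 0 0
0.09 0 0
0.06 0 0
```

View pics/w4c.png

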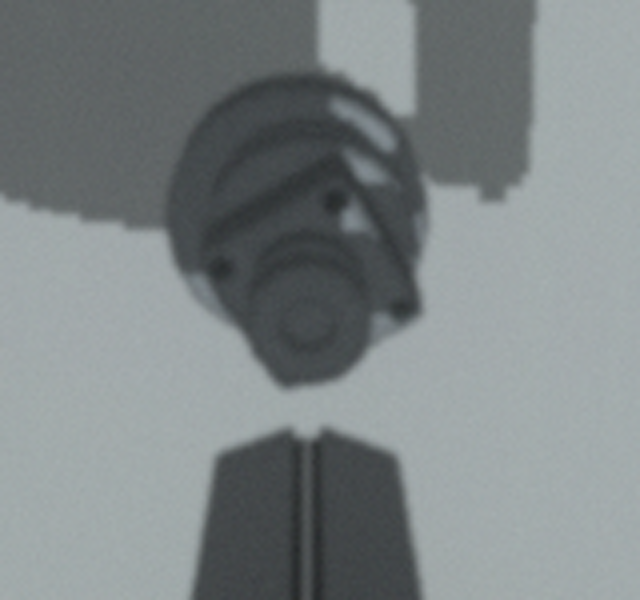

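```bash
python3 - <<'E'
from h import *
print([ (a,getattr(ctrl,a)) for a in dir(ctrl) if not a.startswith('_')])
p=viewer.camera('scene');W=world(p)
print(telemetry.get_obs()['ee_pos'])
m=(np.hypot(W[...,0]-.688,W[...,1]+.054)<.03)&(p['z_map']>0)&(W[...,2]>.125)
a=W[m];print(len(a),np.round(np.sort(a[:,2])[:20],3))
v,u=np.where(m);print(u.min(),u.max(),v.min(),v.max())
c=(u.mean(),v.mean())
i=p['img'][90:270,270:450,::-1];cv2.imwrite('pics/s1.png',cv2.resize(i,None,fx=3.3,fy=3.3,interpolation=cv2.INTER_CUBIC))
def proj(X): return cv2.projectPoints(np.array(X,float),cv2.Rodrigues(np.array(p['R']))[0],np.array(p['t']),np.array([[p['fx'],0,p['cx']],[0,p['fy'],p['cy']],[0,0,1.]]),np.array(p['dist']))[0].reshape(-1,2)
print(proj([[.688,-.054,.1605],[.688,-.054,.197],[.688,-.053,.12]]))
E
```

```text
[('MotionError', <class 'station.MotionError'>), ('tcp_to_tips', 0.017)]
[ 0.68807324 -0.05426906  0.17763533]
1475 [0.183 0.183 0.184 0.184 0.184 0.184 0.185 0.185 0.185 0.186 0.186 0.186
 0.186 0.186 0.186 0.187 0.187 0.187 0.188 0.188]
357 396 12 141
[[363.60002038 149.8988461 ]
 [365.71677722 131.59069729]
 [360.92297132 169.04450817]]
```

View pics/s1.png

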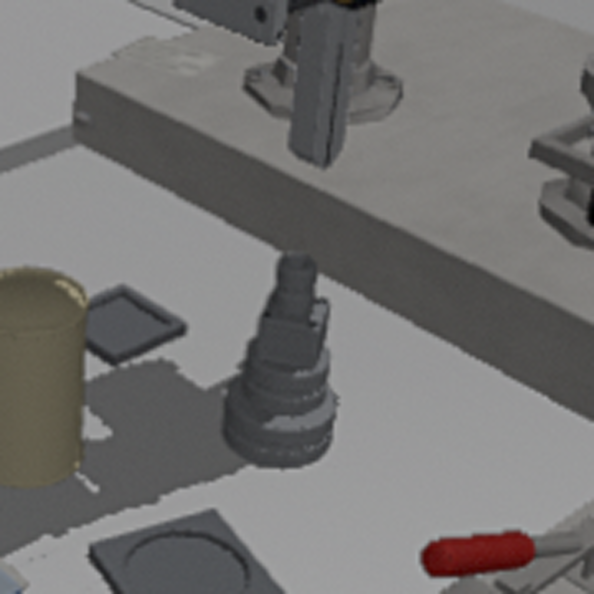

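Scene view: fingertips at (325,165) in the crop, i.e. about z≈0.18 for a TCP reading of 0.1776. The tips are therefore about 20 mm higher than the nominal offset says. I'll lower with open fingers and measure the tips beside the stack.

{"api": "step_arm", "payload": {"plan": [{"dx": 0,"dy": 0,"dz": 0,"rx": 0,"ry": 0,"rz": 0,"claw": 0},{"dx": 0,"dy": 0,"dz": 0,"rx": 0,"ry": 0,"rz": 0,"claw": 0},{"dx": 0,"dy": 0,"dz": 0,"rx": 0,"ry": 0,"rz": 0,"claw": 0},{"dx": 0,"dy": 0,"dz": 0,"rx": 0,"ry": 0,"rz": 0,"claw": 0},{"dx": 0,"dy": 0,"dz": 0,"rx": 0,"ry": 0,"rz": 0,"claw": 0},{"dx": 0,"dy": 0,"dz": 0,"rx": 0,"ry": 0,"rz": 0,"claw": 0},{"dx": 0,"dy": 0,"dz": 0,"rx": 0,"ry": 0,"rz": 0,"claw": 0},{"dx": 0,"dy": 0,"dz": 0,"rx": 0,"ry": 0,"rz": 0,"claw": 0},{"dx": 0,"dy": 0,"dz": 0,"rx": 0,"ry": 0,"rz": 0,"claw": 0},{"dx": 0,"dy": 0,"dz": 0,"rx": 0,"ry": 0,"rz": 0,"claw": 0}]}}

```text
time_s: 7.95
ee_pos: [0.6883, -0.0543, 0.1784]
eef_rot: [3.142, 0.0, 1.572]
force: [0.5, -0.0, 0.1]
grip_width: 0.0769
grip_force: 0.0
```

{"api": "step_arm", "payload": {"plan": [{"dx": 0.01,"dy": 0,"dz": 0.1,"rx": 0,"ry": 0,"rz": 0,"claw": 0},{"dx": 0,"dy": 0,"dz": 0.15,"rx": 0,"ry": 0,"rz": 0,"claw": 0},{"dx": 0,"dy": 0,"dz": 0.15,"rx": 0,"ry": 0,"rz": 0,"claw": 0},{"dx": 0,"dy": 0,"dz": 0.15,"rx": 0,"ry": 0,"rz": 0,"claw": 0},{"dx": 0,"dy": 0,"dz": 0.1,"rx": 0,"ry": 0,"rz": 0,"claw": 0},{"dx": 0,"dy": 0,"dz": 0.1,"rx": 0,"ry": 0,"rz": 0,"claw": 0},{"dx": 0,"dy": 0,"dz": 0,"rx": 0,"ry": 0,"rz": 0,"claw": 0},{"dx": 0,"dy": 0,"dz": 0,"rx": 0,"ry": 0,"rz": 0,"claw": 0}]}}

```text
time_s: 8.75
ee_pos: [0.6884, -0.0533, 0.1036]
eef_rot: [3.141, 0.0, 1.572]
force: [0.1, 0.1, 0.2]
grip_width: 0.0941
grip_force: 0.0
```

```bash
python3 - <<'E'
from h import *
p=viewer.camera('scene');W=world(p)
o=telemetry.get_obs();print(o['ee_pos'],o['grip_width'])
for s in (-1,1):
    m=(abs(W[...,0]-.688-s*.053)<.012)&(abs(W[...,1]+.053)<.014)&(p['z_map']>0)&(W[...,2]>.07)
    a=W[m];k=a[:,2].argsort()[:12];print(s,len(a),np.round(a[k],3).tolist())
i=p['img'][90:270,270:450,::-1];cv2.imwrite('pics/s2.png',cv2.resize(i,None,fx=3.3,fy=3.3,interpolation=cv2.INTER_CUBIC))
q=wrist();W=world(q)
for s in (-1,1):
    m=(abs(W[...,0]-.688-s*.053)<.014)&(abs(W[...,1]+.053)<.014)&(q['z_map']>0)&(W[...,2]>.07)
    a=W[m];k=a[:,2].argsort()[:8];print('w',s,len(a),np.round(a[k],3).tolist())
E
```

```text
[ 0.68857938 -0.05332376  0.10400204] 0.09392575986258686
-1 746 [[0.639, -0.058, 0.109], [0.638, -0.061, 0.111], [0.637, -0.048, 0.111], [0.635, -0.055, 0.113], [0.634, -0.06, 0.115], [0.636, -0.063, 0.115], [0.634, -0.063, 0.116], [0.632, -0.049, 0.116], [0.637, -0.062, 0.116], [0.635, -0.061, 0.117], [0.631, -0.055, 0.117], [0.636, -0.063, 0.119]]
1 672 [[0.738, -0.06, 0.109], [0.736, -0.044, 0.11], [0.736, -0.06, 0.11], [0.736, -0.057, 0.111], [0.734, -0.051, 0.111], [0.736, -0.044, 0.112], [0.738, -0.06, 0.112], [0.733, -0.057, 0.112], [0.736, -0.049, 0.112], [0.734, -0.048, 0.112], [0.733, -0.054, 0.113], [0.735, -0.055, 0.113]]
w -1 5876 [[0.638, -0.045, 0.108], [0.641, -0.063, 0.108], [0.639, -0.047, 0.108], [0.641, -0.052, 0.109], [0.64, -0.047, 0.109], [0.641, -0.047, 0.109], [0.641, -0.06, 0.109], [0.637, -0.046, 0.109]]
w 1 5870 [[0.735, -0.06, 0.108], [0.735, -0.053, 0.109], [0.735, -0.061, 0.109], [0.735, -0.062, 0.109], [0.738, -0.045, 0.109], [0.735, -0.061, 0.109], [0.737, -0.045, 0.109], [0.739, -0.045, 0.109]]
```

View pics/s2.png

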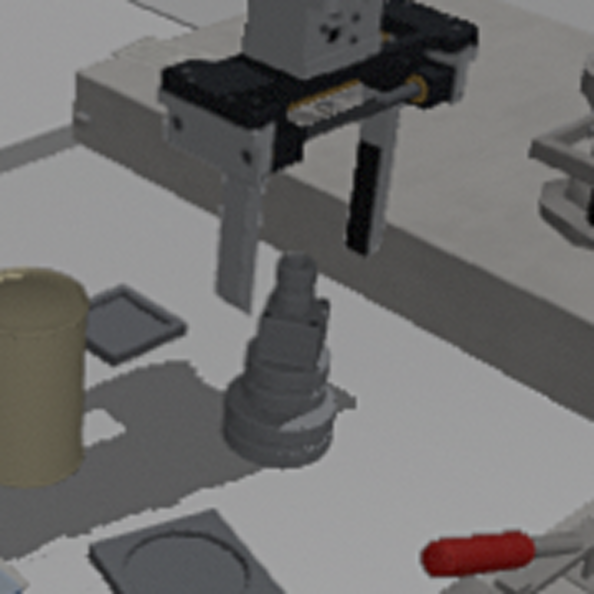

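Tips measured at z≈0.108 for TCP 0.104 in both cameras, so I work with tips = TCP + 4 mm. Going down 6 mm and closing.

{"api": "step_arm", "payload": {"plan": [{"dx": 0,"dy": 0,"dz": 0.06,"rx": 0,"ry": 0,"rz": 0,"claw": 0.3},{"dx": 0,"dy": 0,"dz": 0,"rx": 0,"ry": 0,"rz": 0,"claw": 0.5},{"dx": 0,"dy": 0,"dz": 0,"rx": 0,"ry": 0,"rz": 0,"claw": 0.6},{"dx": 0,"dy": 0,"dz": 0,"rx": 0,"ry": 0,"rz": 0,"claw": 0.7},{"dx": 0,"dy": 0,"dz": 0,"rx": 0,"ry": 0,"rz": 0,"claw": 0.72},{"dx": 0,"dy": 0,"dz": 0,"rx": 0,"ry": 0,"rz": 0,"claw": 0.76},{"dx": 0,"dy": 0,"dz": 0,"rx": 0,"ry": 0,"rz": 0,"claw": 0.8},{"dx": 0,"dy": 0,"dz": 0,"rx": 0,"ry": 0,"rz": 0,"claw": 0.85},{"dx": 0,"dy": 0,"dz": 0,"rx": 0,"ry": 0,"rz": 0,"claw": 0.9},{"dx": 0,"dy": 0,"dz": 0,"rx": 0,"ry": 0,"rz": 0,"claw": 1}], "grip_force": 15}}

```text
time_s: 9.85
ee_pos: [0.6882, -0.0533, 0.0974]
eef_rot: [-3.142, 0.0, 1.572]
force: [-0.3, 0.8, 0.3]
grip_width: 0.0241
grip_force: 15.0
```

{"api": "step_arm", "payload": {"plan": [{"dx": 0,"dy": 0,"dz": 0,"rx": 0,"ry": 0,"rz": 0,"claw": 1},{"dx": 0,"dy": 0,"dz": 0,"rx": 0,"ry": 0,"rz": 0,"claw": 1}]}}

```text
time_s: 10.05
ee_pos: [0.6882, -0.0533, 0.0974]
eef_rot: [-3.142, 0.0, 1.572]
force: [0.4, -0.2, 0.6]
grip_width: 0.0234
grip_force: 15.0
```

{"api": "step_arm", "payload": {"plan": [{"dx": 0,"dy": 0,"dz": -0.02,"rx": 0,"ry": 0,"rz": 0,"claw": 1},{"dx": 0,"dy": 0,"dz": -0.05,"rx": 0,"ry": 0,"rz": 0,"claw": 1},{"dx": 0,"dy": 0,"dz": -0.13,"rx": 0,"ry": 0,"rz": 0,"claw": 1},{"dx": 0,"dy": 0,"dz": -0.2,"rx": 0,"ry": 0,"rz": 0,"claw": 1},{"dx": 0,"dy": 0,"dz": -0.2,"rx": 0,"ry": 0,"rz": 0,"claw": 1},{"dx": 0,"dy": 0,"dz": -0.05,"rx": 0,"ry": 0,"rz": 0,"claw": 1},{"dx": 0.05,"dy": -0.036,"dz": 0,"rx": 0,"ry": 0,"rz": 0,"claw": 1},{"dx": 0.15,"dy": -0.11,"dz": 0,"rx": 0,"ry": 0,"rz": 0,"claw": 1},{"dx": 0.2,"dy": -0.146,"dz": 0,"rx": 0,"ry": 0,"rz": 0,"claw": 1}]}}

```text
time_s: 10.95
ee_pos: [0.6581, -0.0132, 0.1608]
eef_rot: [-3.14, -0.0, 1.571]
force: [-0.5, -0.2, -0.5]
grip_width: 0.0235
grip_force: 15.0
```

{"api": "step_arm", "payload": {"plan": [{"dx": 0.25,"dy": -0.18,"dz": 0,"rx": 0,"ry": 0,"rz": 0,"claw": 1},{"dx": 0.25,"dy": -0.18,"dz": 0,"rx": 0,"ry": 0,"rz": 0,"claw": 1},{"dx": 0.25,"dy": -0.18,"dz": 0,"rx": 0,"ry": 0,"rz": 0,"claw": 1},{"dx": 0.25,"dy": -0.18,"dz": 0,"rx": 0,"ry": 0,"rz": 0,"claw": 1},{"dx": 0.25,"dy": -0.18,"dz": 0,"rx": 0,"ry": 0,"rz": 0,"claw": 1},{"dx": 0.2,"dy": -0.13,"dz": 0,"rx": 0,"ry": 0,"rz": 0,"claw": 1},{"dx": 0.15,"dy": -0.1,"dz": 0,"rx": 0,"ry": 0,"rz": 0,"claw": 1},{"dx": 0.05,"dy": -0.04,"dz": 0,"rx": 0,"ry": 0,"rz": 0,"claw": 1},{"dx": 0,"dy": 0,"dz": 0,"rx": 0,"ry": 0,"rz": 0,"claw": 1},{"dx": 0,"dy": 0,"dz": 0,"rx": 0,"ry": 0,"rz": 0,"claw": 1}]}}

```text
time_s: 11.95
ee_pos: [0.5421, 0.1509, 0.1622]
eef_rot: [-3.141, 0.0, 1.572]
force: [-0.2, -0.4, -0.2]
grip_width: 0.0234
grip_force: 15.0
```

```bash
cat > nest.py <<'E'
# centre of a nest (block outline at z=9 mm) near x,y in the wrist picture; optional size in mm
from h import *
import sys
x,y,sz=map(float,sys.argv[1:4])
p=wrist();o=telemetry.get_obs();print(np.round(o['ee_pos'],4),np.round(o['eef_rot'],4),o['grip_width'],o['grip_force'])
W=world(p);g=p['img'].mean(2)
m=((abs(W[...,2]-.009)<.003)&(np.hypot(W[...,0]-x,W[...,1]-y)<sz*.00075+.01)&(p['z_map']>0)).astype(np.uint8)
m=cv2.morphologyEx(m,cv2.MORPH_OPEN,np.ones((3,3)))
a=(1000*W[m>0][:,:2]).astype(np.float32);print(len(a),[np.round(q,1) for q in cv2.minAreaRect(a)])
m=((abs(W[...,2]-.004)<.002)&(np.hypot(W[...,0]-x,W[...,1]-y)<sz*.0004)&(p['z_map']>0)).astype(np.uint8)
m=cv2.morphologyEx(m,cv2.MORPH_OPEN,np.ones((3,3)))
a=(1000*W[m>0][:,:2]).astype(np.float32);print('floor',len(a),[np.round(q,1) for q in cv2.minAreaRect(a)],cv2.minEnclosingCircle(a))
cv2.imwrite('pics/last.png',p['img'][...,::-1])
E
python3 nest.py .542 .152 54
```

```text
[0.5422 0.1508 0.1622] [-3.1416e+00  1.0000e-04  1.5715e+00] 0.023217765974834968 14.999845325946808
1613 [array([544.9, 150.4]), array([54.1, 54.2]), np.float64(8.2)]
floor 808 [array([544.4, 150.9]), array([38.5, 36.5]), np.float64(21.8)] ((544.5389404296875, 149.62698364257812), 19.842845916748047)
```

View pics/last.png

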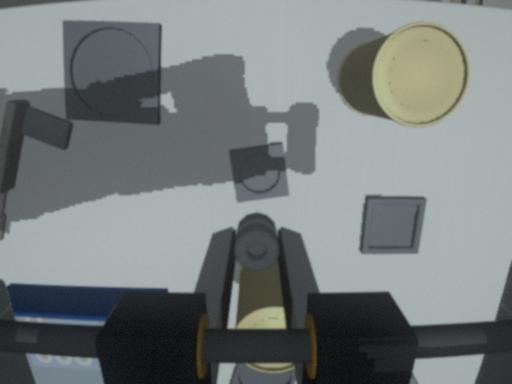

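Chuck held upright at (257,240), nest at (260,172). The nest measures (0.5449, 0.1504), so I shift 2.7 mm in x and lower.

{"api": "step_arm", "payload": {"plan": [{"dx": 0,"dy": 0.027,"dz": 0.05,"rx": 0,"ry": 0,"rz": 0,"claw": 1},{"dx": 0,"dy": 0,"dz": 0.15,"rx": 0,"ry": 0,"rz": 0,"claw": 1},{"dx": 0,"dy": 0,"dz": 0.25,"rx": 0,"ry": 0,"rz": 0,"claw": 1},{"dx": 0,"dy": 0,"dz": 0.25,"rx": 0,"ry": 0,"rz": 0,"claw": 1},{"dx": 0,"dy": 0,"dz": 0.25,"rx": 0,"ry": 0,"rz": 0,"claw": 1},{"dx": 0,"dy": 0,"dz": 0.2,"rx": 0,"ry": 0,"rz": 0,"claw": 1},{"dx": 0,"dy": 0,"dz": 0.15,"rx": 0,"ry": 0,"rz": 0,"claw": 1},{"dx": 0,"dy": 0,"dz": 0.1,"rx": 0,"ry": 0,"rz": 0,"claw": 1},{"dx": 0,"dy": 0,"dz": 0.06,"rx": 0,"ry": 0,"rz": 0,"claw": 1},{"dx": 0,"dy": 0,"dz": 0,"rx": 0,"ry": 0,"rz": 0,"claw": 1}]}}

```text
time_s: 13.0
ee_pos: [0.5444, 0.1514, 0.016]
eef_rot: [-3.141, 0.0, 1.572]
force: [0.2, 0.1, 0.0]
grip_width: 0.0236
grip_force: 15.0
```

{"api": "step_arm", "payload": {"plan": [{"dx": 0,"dy": 0,"dz": 0.01,"rx": 0,"ry": 0,"rz": 0,"claw": 1},{"dx": 0,"dy": 0,"dz": 0.01,"rx": 0,"ry": 0,"rz": 0,"claw": 1},{"dx": 0,"dy": 0,"dz": 0.005,"rx": 0,"ry": 0,"rz": 0,"claw": 1},{"dx": 0,"dy": 0,"dz": 0,"rx": 0,"ry": 0,"rz": 0,"claw": 1}]}}

```text
time_s: 13.4
ee_pos: [0.5446, 0.1515, 0.0141]
eef_rot: [3.141, -0.0, 1.572]
force: [-0.3, -0.4, -0.4]
grip_width: 0.0233
grip_force: 15.0
```

{"api": "step_arm", "payload": {"plan": [{"dx": 0,"dy": 0,"dz": 0.006,"rx": 0,"ry": 0,"rz": 0,"claw": 1},{"dx": 0,"dy": 0,"dz": 0.006,"rx": 0,"ry": 0,"rz": 0,"claw": 1},{"dx": 0,"dy": 0,"dz": 0.006,"rx": 0,"ry": 0,"rz": 0,"claw": 1},{"dx": 0,"dy": 0,"dz": 0,"rx": 0,"ry": 0,"rz": 0,"claw": 1}]}}

```text
time_s: 13.8
ee_pos: [0.5444, 0.1515, 0.0119]
eef_rot: [-3.141, 0.0, 1.572]
force: [-0.3, -0.3, -0.6]
grip_width: 0.0236
grip_force: 15.0
```

{"api": "step_arm", "payload": {"plan": [{"dx": 0,"dy": 0,"dz": 0.004,"rx": 0,"ry": 0,"rz": 0,"claw": 1},{"dx": 0,"dy": 0,"dz": 0.003,"rx": 0,"ry": 0,"rz": 0,"claw": 1},{"dx": 0,"dy": 0,"dz": 0,"rx": 0,"ry": 0,"rz": 0,"claw": 1}]}}

```text
time_s: 14.1
ee_pos: [0.5445, 0.1515, 0.0113]
eef_rot: [-3.142, -0.0, 1.572]
force: [0.6, -0.0, -0.4]
grip_width: 0.0236
grip_force: 15.0
```

{"api": "step_arm", "payload": {"plan": [{"dx": 0,"dy": 0,"dz": 0.004,"rx": 0,"ry": 0,"rz": 0,"claw": 1},{"dx": 0,"dy": 0,"dz": 0,"rx": 0,"ry": 0,"rz": 0,"claw": 1}]}}

```text
time_s: 14.3
ee_pos: [0.5445, 0.1515, 0.0113]
eef_rot: [3.141, -0.0, 1.572]
force: [-2.2, 0.1, 4.2]
grip_width: 0.0233
grip_force: 15.0
```

{"api": "step_arm", "payload": {"plan": [{"dx": 0,"dy": 0,"dz": 0.004,"rx": 0,"ry": 0,"rz": 0,"claw": 1},{"dx": 0,"dy": 0,"dz": 0,"rx": 0,"ry": 0,"rz": 0,"claw": 1}]}}

```text
time_s: 14.5
ee_pos: [0.5446, 0.1515, 0.0113]
eef_rot: [3.141, -0.0, 1.572]
force: [-4.0, -0.8, 9.5]
grip_width: 0.0235
grip_force: 15.0
```

{"api": "step_arm", "payload": {"plan": [{"dx": 0,"dy": 0,"dz": 0.004,"rx": 0,"ry": 0,"rz": 0,"claw": 1},{"dx": 0,"dy": 0,"dz": 0,"rx": 0,"ry": 0,"rz": 0,"claw": 1}]}}

```text
time_s: 14.7
ee_pos: [0.5446, 0.1515, 0.0112]
eef_rot: [3.141, -0.0, 1.572]
force: [-6.7, -2.2, 14.3]
grip_width: 0.0237
grip_force: 15.0
```

Contact at TCP 0.0113, as expected. Relax, open, rise.

{"api": "step_arm", "payload": {"plan": [{"dx": 0,"dy": 0,"dz": -0.009,"rx": 0,"ry": 0,"rz": 0,"claw": 1},{"dx": 0,"dy": 0,"dz": 0,"rx": 0,"ry": 0,"rz": 0,"claw": 0.72},{"dx": 0,"dy": 0,"dz": 0,"rx": 0,"ry": 0,"rz": 0,"claw": 0.65},{"dx": 0,"dy": 0,"dz": 0,"rx": 0,"ry": 0,"rz": 0,"claw": 0.5},{"dx": 0,"dy": 0,"dz": 0,"rx": 0,"ry": 0,"rz": 0,"claw": 0.4},{"dx": 0,"dy": 0,"dz": 0,"rx": 0,"ry": 0,"rz": 0,"claw": 0.4},{"dx": 0,"dy": 0,"dz": 0,"rx": 0,"ry": 0,"rz": 0,"claw": 0.4},{"dx": 0,"dy": 0,"dz": 0,"rx": 0,"ry": 0,"rz": 0,"claw": 0.4}]}}

```text
time_s: 15.5
ee_pos: [0.5445, 0.1515, 0.011]
eef_rot: [-3.142, 0.0, 1.572]
force: [-0.2, 0.5, -0.4]
grip_width: 0.0563
grip_force: 0.0
```

{"api": "step_arm", "payload": {"plan": [{"dx": 0,"dy": 0,"dz": -0.05,"rx": 0,"ry": 0,"rz": 0,"claw": 0.4},{"dx": 0,"dy": 0,"dz": -0.15,"rx": 0,"ry": 0,"rz": 0,"claw": 0.4},{"dx": 0,"dy": 0,"dz": -0.3,"rx": 0,"ry": 0,"rz": 0,"claw": 0.2},{"dx": 0,"dy": 0,"dz": -0.35,"rx": 0,"ry": 0,"rz": 0,"claw": 0},{"dx": 0,"dy": 0,"dz": -0.35,"rx": 0,"ry": 0,"rz": 0,"claw": 0},{"dx": 0,"dy": 0,"dz": -0.3,"rx": 0,"ry": 0,"rz": 0,"claw": 0},{"dx": 0,"dy": 0,"dz": -0.1,"rx": 0,"ry": 0,"rz": 0,"claw": 0},{"dx": 0,"dy": 0,"dz": 0,"rx": 0,"ry": 0,"rz": 0,"claw": 0},{"dx": 0,"dy": 0,"dz": 0,"rx": 0,"ry": 0,"rz": 0,"claw": 0}]}}

```text
time_s: 16.4
ee_pos: [0.544, 0.1514, 0.1699]
eef_rot: [-3.14, 0.0, 1.572]
force: [0.0, 0.2, -0.7]
grip_width: 0.0937
grip_force: 0.0
```

```bash
python3 look.py last .5445 .1515 .034; python3 nest.py .6875 .0935 64;python3 nest.py .400 .252 94; python3 - <<'E'
from h import *
go(.6885,-.0535,.172,np.pi/2+np.radians(31),10)
E
```

```text
[0.54383675 0.15134113 0.16952699] [-3.13930149e+00  4.94472767e-04  1.57226697e+00]
0.034 386 [0.5442 0.1523 0.0327] [544.2 151.9  11.9] rect [544.2 151.8] [23.2 22.6] 44.7
[0.5438 0.1513 0.1695] [-3.1391e+00  5.0000e-04  1.5723e+00] 0.09418658490227232 0.0
1022 [array([690. ,  92.8]), array([65.1, 64.8]), np.float64(0.1)]
floor 1073 [array([688.5,  92.5]), array([47. , 46.8]), np.float64(89.3)] ((687.518310546875, 93.5022964477539), 25.52400779724121)
[0.5439 0.1514 0.1696] [-3.1392e+00  5.0000e-04  1.5723e+00] 0.09408940582869002 0.0
3841 [array([392.1, 242.7]), array([110.8, 113.4]), np.float64(85.6)]
floor 1936 [array([398.4, 252.9]), array([73.3, 70.4]), np.float64(88.4)] ((399.9342346191406, 252.06332397460938), 37.529022216796875)
at [0.5439 0.1514 0.1696] [-3.1392e+00  5.0000e-04  1.5723e+00] mm/row 25.1 rz/row -0.0343
[-0.205, 0.144, -0.002]
[-0.213, 0.133, -0.002]
[-0.219, 0.121, -0.002]
[-0.226, 0.109, -0.002]
[-0.231, 0.097, -0.002]
[-0.236, 0.084, -0.002]
[-0.24, 0.072, -0.002]
[-0.244, 0.058, -0.002]
[-0.247, 0.045, -0.002]
[-0.249, 0.032, -0.002]
```

View pics/last.png

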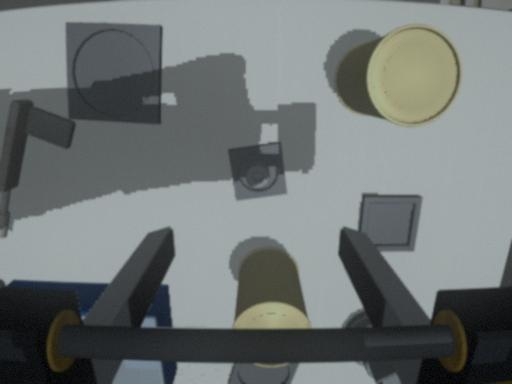

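Small chuck sits flat in its nest at (262,175). On to the square pad.

{"api": "step_arm", "payload": {"plan": [{"dx": -0.205,"dy": 0.144,"dz": 0,"rx": 0,"ry": 0,"rz": -0.0343,"claw": 0},{"dx": -0.213,"dy": 0.133,"dz": 0,"rx": 0,"ry": 0,"rz": -0.0343,"claw": 0},{"dx": -0.219,"dy": 0.121,"dz": 0,"rx": 0,"ry": 0,"rz": -0.0343,"claw": 0},{"dx": -0.226,"dy": 0.109,"dz": 0,"rx": 0,"ry": 0,"rz": -0.0343,"claw": 0},{"dx": -0.231,"dy": 0.097,"dz": 0,"rx": 0,"ry": 0,"rz": -0.0343,"claw": 0},{"dx": -0.236,"dy": 0.084,"dz": 0,"rx": 0,"ry": 0,"rz": -0.0343,"claw": 0},{"dx": -0.24,"dy": 0.072,"dz": 0,"rx": 0,"ry": 0,"rz": -0.0343,"claw": 0},{"dx": -0.244,"dy": 0.058,"dz": 0,"rx": 0,"ry": 0,"rz": -0.0343,"claw": 0},{"dx": -0.247,"dy": 0.045,"dz": 0,"rx": 0,"ry": 0,"rz": -0.0343,"claw": 0},{"dx": -0.249,"dy": 0.032,"dz": 0,"rx": 0,"ry": 0,"rz": -0.0343,"claw": 0}]}}

```text
time_s: 17.55
ee_pos: [0.6891, -0.0544, 0.1697]
eef_rot: [-3.14, -0.001, 2.113]
force: [-1.1, -0.0, -0.2]
grip_width: 0.094
grip_force: 0.0
```

{"api": "step_arm", "payload": {"plan": [{"dx": 0,"dy": 0,"dz": 0,"rx": 0,"ry": 0,"rz": 0,"claw": 0},{"dx": 0,"dy": 0,"dz": 0,"rx": 0,"ry": 0,"rz": 0,"claw": 0},{"dx": 0,"dy": 0,"dz": 0,"rx": 0,"ry": 0,"rz": 0,"claw": 0}]}}

```text
time_s: 17.85
ee_pos: [0.6884, -0.0527, 0.1706]
eef_rot: [-3.141, -0.001, 2.111]
force: [-0.2, 0.5, 0.7]
grip_width: 0.0937
grip_force: 0.0
```

```bash
python3 look.py w5 .688 -.053 .09 .06 .03; python3 - <<'E'
from h import *
p=viewer.camera('scene');W=world(p);o=telemetry.get_obs();print(o['ee_pos'])
go(.6885,-.0535,.0675,np.pi/2+np.radians(31),10)
E
```

```text
[ 0.68850389 -0.05259731  0.17088127] [-3.14130176e+00 -3.59754612e-04  2.11136650e+00]
0.09 1822 [ 0.6882 -0.0532  0.0888] [688.6 -53.9  23.5] rect [688.5 -53.7] [35.9 35.6] 31.3
0.06 583 [ 0.6782 -0.0393  0.0587] [688.6 -53.3  24.9] rect [685.9 -48.4] [49.3 38.3] 31.0
0.03 1042 [ 0.667  -0.0404  0.0288] [685.1 -54.4  33. ] rect [680.3 -49.9] [65.2 51.8] 48.4
[ 0.68856401 -0.05264224  0.1710816 ]
at [ 0.6886 -0.0526  0.1711] [-3.1415e+00 -1.0000e-04  2.1116e+00] mm/row 10.4 rz/row -0.0
[-0.001, -0.0, 0.104]
[-0.001, -0.0, 0.104]
[-0.001, -0.0, 0.104]
[-0.001, -0.0, 0.104]
[-0.001, -0.0, 0.104]
[-0.001, -0.0, 0.104]
[-0.001, -0.0, 0.104]
[-0.001, -0.0, 0.104]
[-0.001, -0.0, 0.104]
[-0.001, -0.0, 0.104]
```

{"api": "step_arm", "payload": {"plan": [{"dx": -0.01,"dy": 0,"dz": 0.1,"rx": 0,"ry": 0,"rz": 0,"claw": 0},{"dx": 0,"dy": 0,"dz": 0.2,"rx": 0,"ry": 0,"rz": 0,"claw": 0},{"dx": 0,"dy": 0,"dz": 0.2,"rx": 0,"ry": 0,"rz": 0,"claw": 0},{"dx": 0,"dy": 0,"dz": 0.2,"rx": 0,"ry": 0,"rz": 0,"claw": 0.1},{"dx": 0,"dy": 0,"dz": 0.15,"rx": 0,"ry": 0,"rz": 0,"claw": 0.15},{"dx": 0,"dy": 0,"dz": 0.1,"rx": 0,"ry": 0,"rz": 0,"claw": 0.2},{"dx": 0,"dy": 0,"dz": 0.08,"rx": 0,"ry": 0,"rz": 0,"claw": 0.3},{"dx": 0,"dy": 0,"dz": 0,"rx": 0,"ry": 0,"rz": 0,"claw": 0.4},{"dx": 0,"dy": 0,"dz": 0,"rx": 0,"ry": 0,"rz": 0,"claw": 0.5},{"dx": 0,"dy": 0,"dz": 0,"rx": 0,"ry": 0,"rz": 0,"claw": 0.55}]}}

```text
time_s: 18.95
ee_pos: [0.6898, -0.0544, 0.069]
eef_rot: [3.141, 0.001, 2.111]
force: [0.2, 0.7, 0.3]
grip_width: 0.0466
grip_force: 0.0
```

{"api": "step_arm", "payload": {"plan": [{"dx": 0,"dy": 0,"dz": 0,"rx": 0,"ry": 0,"rz": 0,"claw": 0.58},{"dx": 0,"dy": 0,"dz": 0,"rx": 0,"ry": 0,"rz": 0,"claw": 0.61},{"dx": 0,"dy": 0,"dz": 0,"rx": 0,"ry": 0,"rz": 0,"claw": 0.64},{"dx": 0,"dy": 0,"dz": 0,"rx": 0,"ry": 0,"rz": 0,"claw": 0.7},{"dx": 0,"dy": 0,"dz": 0,"rx": 0,"ry": 0,"rz": 0,"claw": 0.8},{"dx": 0,"dy": 0,"dz": 0,"rx": 0,"ry": 0,"rz": 0,"claw": 1},{"dx": 0,"dy": 0,"dz": 0,"rx": 0,"ry": 0,"rz": 0,"claw": 1}], "grip_force": 20}}

```text
time_s: 19.65
ee_pos: [0.6895, -0.0544, 0.0684]
eef_rot: [3.141, 0.0, 2.111]
force: [-0.1, 0.1, 5.5]
grip_width: 0.0358
grip_force: 20.0
```

{"api": "step_arm", "payload": {"plan": [{"dx": 0,"dy": 0,"dz": -0.02,"rx": 0,"ry": 0,"rz": 0,"claw": 1},{"dx": 0,"dy": 0,"dz": -0.05,"rx": 0,"ry": 0,"rz": 0,"claw": 1},{"dx": 0,"dy": 0,"dz": -0.13,"rx": 0,"ry": 0,"rz": 0,"claw": 1},{"dx": 0,"dy": 0,"dz": -0.2,"rx": 0,"ry": 0,"rz": 0,"claw": 1},{"dx": 0,"dy": 0,"dz": -0.15,"rx": 0,"ry": 0,"rz": 0,"claw": 1},{"dx": 0,"dy": 0,"dz": -0.05,"rx": 0,"ry": 0,"rz": 0,"claw": 1},{"dx": 0,"dy": 0,"dz": 0,"rx": 0,"ry": 0,"rz": 0,"claw": 1}]}}

```text
time_s: 20.35
ee_pos: [0.6896, -0.0544, 0.129]
eef_rot: [3.141, 0.001, 2.111]
force: [0.6, -1.1, -2.6]
grip_width: 0.0358
grip_force: 20.0
```

```bash
python3 - <<'E'
from h import *
go(.689,.0927,.1284,np.pi/2,10)
E
```

```text
at [ 0.6896 -0.0544  0.129 ] [3.1405e+00 9.0000e-04 2.1111e+00] mm/row 14.7 rz/row 0.0344
[0.126, 0.075, 0.001]
[0.13, 0.068, 0.001]
[0.134, 0.061, 0.001]
[0.137, 0.054, 0.001]
[0.14, 0.046, 0.001]
[0.142, 0.039, 0.001]
[0.144, 0.031, 0.001]
[0.145, 0.023, 0.001]
[0.146, 0.015, 0.001]
[0.147, 0.007, 0.001]
```

{"api": "step_arm", "payload": {"plan": [{"dx": 0.126,"dy": 0.075,"dz": 0,"rx": 0,"ry": 0,"rz": 0.0344,"claw": 1},{"dx": 0.13,"dy": 0.068,"dz": 0,"rx": 0,"ry": 0,"rz": 0.0344,"claw": 1},{"dx": 0.134,"dy": 0.061,"dz": 0,"rx": 0,"ry": 0,"rz": 0.0344,"claw": 1},{"dx": 0.137,"dy": 0.054,"dz": 0,"rx": 0,"ry": 0,"rz": 0.0344,"claw": 1},{"dx": 0.14,"dy": 0.046,"dz": 0,"rx": 0,"ry": 0,"rz": 0.0344,"claw": 1},{"dx": 0.142,"dy": 0.039,"dz": 0,"rx": 0,"ry": 0,"rz": 0.0344,"claw": 1},{"dx": 0.144,"dy": 0.031,"dz": 0,"rx": 0,"ry": 0,"rz": 0.0344,"claw": 1},{"dx": 0.145,"dy": 0.023,"dz": 0,"rx": 0,"ry": 0,"rz": 0.0344,"claw": 1},{"dx": 0.146,"dy": 0.015,"dz": 0,"rx": 0,"ry": 0,"rz": 0.0344,"claw": 1},{"dx": 0.147,"dy": 0.007,"dz": 0,"rx": 0,"ry": 0,"rz": 0.0344,"claw": 1}]}}

```text
time_s: 21.35
ee_pos: [0.6882, 0.0933, 0.1268]
eef_rot: [-3.14, 0.0, 1.569]
force: [0.2, 0.8, -2.1]
grip_width: 0.0359
grip_force: 20.0
```

{"api": "step_arm", "payload": {"plan": [{"dx": 0,"dy": 0,"dz": 0,"rx": 0,"ry": 0,"rz": 0,"claw": 1},{"dx": 0,"dy": 0,"dz": 0,"rx": 0,"ry": 0,"rz": 0,"claw": 1},{"dx": 0,"dy": 0,"dz": 0,"rx": 0,"ry": 0,"rz": 0,"claw": 1}]}}

```text
time_s: 21.65
ee_pos: [0.6886, 0.0919, 0.1276]
eef_rot: [-3.141, 0.0, 1.571]
force: [-0.2, -1.3, -1.4]
grip_width: 0.0361
grip_force: 20.0
```

```bash
python3 nest.py .689 .0927 64; python3 look.py w6 .689 .093 .150 ;python3 - <<'E'
from h import *
o=telemetry.get_obs();p=wrist();W=world(p);z=o['ee_pos'][2]+.0225
m=(abs(W[...,2]-z)<.006)&(abs(W[...,1]-.105)<.012)&(abs(W[...,0]-.689)<.019)&(p['z_map']>0)
print(z,m.sum(),cv2.minAreaRect((1000*W[m][:,:2]).astype(np.float32)))
m=(abs(W[...,2]-.06)<.005)&(np.hypot(W[...,0]-.688,W[...,1]+.053)<.05)&(p['z_map']>0);print(m.sum())
E
```

```text
[0.6887 0.0918 0.1278] [-3.1412e+00  2.0000e-04  1.5709e+00] 0.035662137225642564 19.99956876039505
1366 [array([689.5,  92.8]), array([63. , 64.1]), np.float64(89.6)]
floor 1669 [array([689.4,  93.7]), array([45.2, 49.1]), np.float64(89.6)] ((689.149658203125, 92.93101501464844), 25.51380157470703)
[0.68869281 0.09189684 0.12788662] [-3.14134836e+00  9.02993274e-05  1.57067133e+00]
0.15 4414 [0.6881 0.0949 0.1481] [688.2  99.5  29.9] rect [688.2  92.5] [59.7 35.6] 0.5
0.15038662445660575 2343 ((689.0347290039062, 101.81010437011719), (17.59917640686035, 37.8956413269043), 89.91384887695312)
243
```

View pics/w6.png

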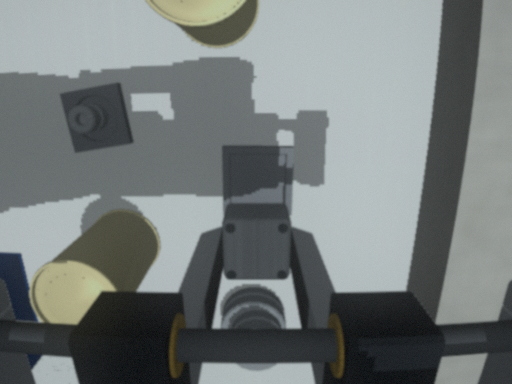

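Pad held square at (257,242) above its pocket (258,175), aligned within 0.5°. Lowering.

{"api": "step_arm", "payload": {"plan": [{"dx": 0.01,"dy": 0.008,"dz": 0.05,"rx": 0,"ry": 0,"rz": 0.002,"claw": 1},{"dx": 0,"dy": 0,"dz": 0.15,"rx": 0,"ry": 0,"rz": 0.002,"claw": 1},{"dx": 0,"dy": 0,"dz": 0.22,"rx": 0,"ry": 0,"rz": 0,"claw": 1},{"dx": 0,"dy": 0,"dz": 0.22,"rx": 0,"ry": 0,"rz": 0,"claw": 1},{"dx": 0,"dy": 0,"dz": 0.2,"rx": 0,"ry": 0,"rz": 0,"claw": 1},{"dx": 0,"dy": 0,"dz": 0.13,"rx": 0,"ry": 0,"rz": 0,"claw": 1},{"dx": 0,"dy": 0,"dz": 0.08,"rx": 0,"ry": 0,"rz": 0,"claw": 1},{"dx": 0,"dy": 0,"dz": 0.06,"rx": 0,"ry": 0,"rz": 0,"claw": 1},{"dx": 0,"dy": 0,"dz": 0,"rx": 0,"ry": 0,"rz": 0,"claw": 1},{"dx": 0,"dy": 0,"dz": 0,"rx": 0,"ry": 0,"rz": 0,"claw": 1}]}}

```text
time_s: 22.8
ee_pos: [0.6899, 0.0937, 0.0178]
eef_rot: [3.141, -0.0, 1.564]
force: [-0.9, -0.4, -1.9]
grip_width: 0.0356
grip_force: 20.0
```

{"api": "step_arm", "payload": {"plan": [{"dx": 0,"dy": 0,"dz": 0.01,"rx": 0,"ry": 0,"rz": 0,"claw": 1},{"dx": 0,"dy": 0,"dz": 0.01,"rx": 0,"ry": 0,"rz": 0,"claw": 1},{"dx": 0,"dy": 0,"dz": 0.01,"rx": 0,"ry": 0,"rz": 0,"claw": 1},{"dx": 0,"dy": 0,"dz": 0.005,"rx": 0,"ry": 0,"rz": 0,"claw": 1},{"dx": 0,"dy": 0,"dz": 0,"rx": 0,"ry": 0,"rz": 0,"claw": 1}]}}

```text
time_s: 23.3
ee_pos: [0.6894, 0.0937, 0.0135]
eef_rot: [-3.141, -0.0, 1.564]
force: [0.2, -0.8, -0.8]
grip_width: 0.036
grip_force: 20.0
```

{"api": "step_arm", "payload": {"plan": [{"dx": 0,"dy": 0,"dz": 0.004,"rx": 0,"ry": 0,"rz": 0,"claw": 1},{"dx": 0,"dy": 0,"dz": 0,"rx": 0,"ry": 0,"rz": 0,"claw": 1}]}}

```text
time_s: 23.5
ee_pos: [0.6895, 0.0937, 0.0131]
eef_rot: [-3.141, 0.0, 1.564]
force: [-0.3, 0.7, -1.3]
grip_width: 0.0361
grip_force: 20.0
```

{"api": "step_arm", "payload": {"plan": [{"dx": 0,"dy": 0,"dz": 0.004,"rx": 0,"ry": 0,"rz": 0,"claw": 1},{"dx": 0,"dy": 0,"dz": 0,"rx": 0,"ry": 0,"rz": 0,"claw": 1}]}}

```text
time_s: 23.7
ee_pos: [0.6895, 0.0937, 0.0127]
eef_rot: [-3.142, -0.0, 1.564]
force: [-0.2, -0.4, -1.2]
grip_width: 0.036
grip_force: 20.0
```

{"api": "step_arm", "payload": {"plan": [{"dx": 0,"dy": 0,"dz": 0.004,"rx": 0,"ry": 0,"rz": 0,"claw": 1},{"dx": 0,"dy": 0,"dz": 0,"rx": 0,"ry": 0,"rz": 0,"claw": 1}]}}

```text
time_s: 23.9
ee_pos: [0.6895, 0.0937, 0.0124]
eef_rot: [3.142, -0.0, 1.564]
force: [-0.6, -0.3, -1.2]
grip_width: 0.036
grip_force: 20.0
```

{"api": "step_arm", "payload": {"plan": [{"dx": 0,"dy": 0,"dz": 0.004,"rx": 0,"ry": 0,"rz": 0,"claw": 1},{"dx": 0,"dy": 0,"dz": 0,"rx": 0,"ry": 0,"rz": 0,"claw": 1}]}}

```text
time_s: 24.1
ee_pos: [0.6895, 0.0937, 0.0124]
eef_rot: [3.142, 0.0, 1.565]
force: [-2.7, -0.7, 4.0]
grip_width: 0.0357
grip_force: 20.0
```

{"api": "step_arm", "payload": {"plan": [{"dx": 0,"dy": 0,"dz": 0.004,"rx": 0,"ry": 0,"rz": 0,"claw": 1},{"dx": 0,"dy": 0,"dz": 0,"rx": 0,"ry": 0,"rz": 0,"claw": 1}]}}

```text
time_s: 24.3
ee_pos: [0.6896, 0.0937, 0.0124]
eef_rot: [3.141, 0.0, 1.564]
force: [-5.2, -0.4, 8.6]
grip_width: 0.0358
grip_force: 20.0
```

{"api": "step_arm", "payload": {"plan": [{"dx": 0,"dy": 0,"dz": -0.006,"rx": 0,"ry": 0,"rz": 0,"claw": 1},{"dx": 0,"dy": 0,"dz": 0,"rx": 0,"ry": 0,"rz": 0,"claw": 0.6},{"dx": 0,"dy": 0,"dz": 0,"rx": 0,"ry": 0,"rz": 0,"claw": 0.5},{"dx": 0,"dy": 0,"dz": 0,"rx": 0,"ry": 0,"rz": 0,"claw": 0.4},{"dx": 0,"dy": 0,"dz": 0,"rx": 0,"ry": 0,"rz": 0,"claw": 0.3},{"dx": 0,"dy": 0,"dz": 0,"rx": 0,"ry": 0,"rz": 0,"claw": 0.3},{"dx": 0,"dy": 0,"dz": 0,"rx": 0,"ry": 0,"rz": 0,"claw": 0.3},{"dx": 0,"dy": 0,"dz": 0,"rx": 0,"ry": 0,"rz": 0,"claw": 0.3}]}}

```text
time_s: 25.1
ee_pos: [0.6895, 0.0937, 0.0121]
eef_rot: [-3.142, 0.0, 1.564]
force: [-0.5, -0.5, 0.2]
grip_width: 0.0656
grip_force: 0.0
```

{"api": "step_arm", "payload": {"plan": [{"dx": 0,"dy": 0,"dz": -0.05,"rx": 0,"ry": 0,"rz": 0,"claw": 0.3},{"dx": 0,"dy": 0,"dz": -0.15,"rx": 0,"ry": 0,"rz": 0,"claw": 0.2},{"dx": 0,"dy": 0,"dz": -0.3,"rx": 0,"ry": 0,"rz": 0,"claw": 0},{"dx": 0,"dy": 0,"dz": -0.35,"rx": 0,"ry": 0,"rz": 0,"claw": 0},{"dx": 0,"dy": 0,"dz": -0.3,"rx": 0,"ry": 0,"rz": 0,"claw": 0},{"dx": -0.1,"dy": 0,"dz": -0.2,"rx": 0,"ry": 0,"rz": 0,"claw": 0},{"dx": -0.2,"dy": 0,"dz": -0.1,"rx": 0,"ry": 0,"rz": 0,"claw": 0},{"dx": -0.15,"dy": 0,"dz": 0,"rx": 0,"ry": 0,"rz": 0,"claw": 0},{"dx": 0,"dy": 0,"dz": 0,"rx": 0,"ry": 0,"rz": 0,"claw": 0},{"dx": 0,"dy": 0,"dz": 0,"rx": 0,"ry": 0,"rz": 0,"claw": 0}]}}

```text
time_s: 26.1
ee_pos: [0.6887, 0.0481, 0.1558]
eef_rot: [-3.139, -0.0, 1.563]
force: [0.5, 0.3, -0.7]
grip_width: 0.0941
grip_force: 0.0
```

```bash
python3 look.py w7 .6895 .0937 .034; python3 look.py w7 .688 -.053 .06 .03; python3 - <<'E'
from h import *
go(.6885,-.0535,.0385,np.pi/2,10)
E
```

```text
[0.68879464 0.04872524 0.155839  ] [-3.13960928e+00 -9.74462172e-05  1.56413228e+00]
0.034 1609 [0.6892 0.0944 0.0327] [689.6  94.   23.9] rect [689.3  93.7] [35.8 35.8] 89.8
[0.68886812 0.04907198 0.15598807] [-3.13986441e+00 -9.59503366e-05  1.56461991e+00]
0.06 1709 [ 0.6883 -0.0507  0.0587] [688.4 -52.9  25.1] rect [688.  -52.7] [49.4 48.7] 83.1
0.03 911 [ 0.6756 -0.0346  0.0286] [685.3 -53.9  33.2] rect [683.8 -46.3] [65.5 50.7] 10.6
at [0.6889 0.0491 0.156 ] [-3.1399e+00 -1.0000e-04  1.5646e+00] mm/row 15.6 rz/row -0.0004
[-0.103, 0.0, 0.117]
[-0.103, 0.0, 0.117]
[-0.103, 0.0, 0.117]
[-0.103, 0.0, 0.117]
[-0.103, 0.0, 0.117]
[-0.103, -0.0, 0.117]
[-0.103, -0.0, 0.117]
[-0.103, -0.0, 0.117]
[-0.103, -0.0, 0.117]
[-0.103, -0.0, 0.117]
```

Pad is flat in its pocket (top at the expected height, 89.8°). Next, the medium chuck.

{"api": "step_arm", "payload": {"plan": [{"dx": -0.25,"dy": 0,"dz": 0,"rx": 0,"ry": 0,"rz": 0,"claw": 0},{"dx": -0.35,"dy": 0,"dz": 0,"rx": 0,"ry": 0,"rz": 0,"claw": 0},{"dx": -0.27,"dy": 0,"dz": 0.1,"rx": 0,"ry": 0,"rz": 0,"claw": 0},{"dx": -0.15,"dy": -0.006,"dz": 0.2,"rx": 0,"ry": 0,"rz": 0,"claw": 0},{"dx": 0,"dy": 0,"dz": 0.25,"rx": 0,"ry": 0,"rz": 0,"claw": 0},{"dx": 0,"dy": 0,"dz": 0.25,"rx": 0,"ry": 0,"rz": 0,"claw": 0},{"dx": 0,"dy": 0,"dz": 0.2,"rx": 0,"ry": 0,"rz": 0,"claw": 0},{"dx": 0,"dy": 0,"dz": 0.1,"rx": 0,"ry": 0,"rz": 0,"claw": 0},{"dx": 0,"dy": 0,"dz": 0.07,"rx": 0,"ry": 0,"rz": 0,"claw": 0},{"dx": 0,"dy": 0,"dz": 0,"rx": 0,"ry": 0,"rz": 0,"claw": 0}]}}

```text
time_s: 27.2
ee_pos: [0.6878, -0.053, 0.0396]
eef_rot: [-3.141, -0.0, 1.565]
force: [0.0, -0.3, -0.3]
grip_width: 0.0942
grip_force: 0.0
```

{"api": "step_arm", "payload": {"plan": [{"dx": 0,"dy": 0,"dz": 0,"rx": 0,"ry": 0,"rz": 0,"claw": 0.15},{"dx": 0,"dy": 0,"dz": 0,"rx": 0,"ry": 0,"rz": 0,"claw": 0.3},{"dx": 0,"dy": 0,"dz": 0,"rx": 0,"ry": 0,"rz": 0,"claw": 0.4},{"dx": 0,"dy": 0,"dz": 0,"rx": 0,"ry": 0,"rz": 0,"claw": 0.43},{"dx": 0,"dy": 0,"dz": 0,"rx": 0,"ry": 0,"rz": 0,"claw": 0.46},{"dx": 0,"dy": 0,"dz": 0,"rx": 0,"ry": 0,"rz": 0,"claw": 0.5},{"dx": 0,"dy": 0,"dz": 0,"rx": 0,"ry": 0,"rz": 0,"claw": 0.6},{"dx": 0,"dy": 0,"dz": 0,"rx": 0,"ry": 0,"rz": 0,"claw": 0.8},{"dx": 0,"dy": 0,"dz": 0,"rx": 0,"ry": 0,"rz": 0,"claw": 1},{"dx": 0,"dy": 0,"dz": 0,"rx": 0,"ry": 0,"rz": 0,"claw": 1}], "grip_force": 25}}

```text
time_s: 28.2
ee_pos: [0.688, -0.0533, 0.0402]
eef_rot: [3.141, 0.0, 1.564]
force: [-0.1, -0.1, 2.0]
grip_width: 0.0495
grip_force: 25.0
```

{"api": "step_arm", "payload": {"plan": [{"dx": 0,"dy": 0,"dz": -0.02,"rx": 0,"ry": 0,"rz": 0,"claw": 1},{"dx": 0,"dy": 0,"dz": -0.05,"rx": 0,"ry": 0,"rz": 0,"claw": 1},{"dx": 0,"dy": 0,"dz": -0.13,"rx": 0,"ry": 0,"rz": 0,"claw": 1},{"dx": 0,"dy": 0,"dz": -0.2,"rx": 0,"ry": 0,"rz": 0,"claw": 1},{"dx": 0,"dy": 0,"dz": -0.2,"rx": 0,"ry": 0,"rz": 0,"claw": 1},{"dx": -0.07,"dy": -0.18,"dz": -0.1,"rx": 0,"ry": 0,"rz": 0,"claw": 1},{"dx": -0.1,"dy": -0.24,"dz": 0,"rx": 0,"ry": 0,"rz": 0,"claw": 1},{"dx": -0.1,"dy": -0.24,"dz": 0,"rx": 0,"ry": 0,"rz": 0,"claw": 1},{"dx": -0.1,"dy": -0.24,"dz": 0,"rx": 0,"ry": 0,"rz": 0,"claw": 1},{"dx": -0.1,"dy": -0.24,"dz": 0,"rx": 0,"ry": 0,"rz": 0,"claw": 1}]}}

```text
time_s: 29.2
ee_pos: [0.5728, -0.0999, 0.1112]
eef_rot: [3.141, 0.0, 1.564]
force: [-0.1, 0.1, -2.5]
grip_width: 0.0492
grip_force: 25.0
```

{"api": "step_arm", "payload": {"plan": [{"dx": -0.07,"dy": -0.18,"dz": 0,"rx": 0,"ry": 0,"rz": 0,"claw": 1},{"dx": -0.03,"dy": -0.06,"dz": 0,"rx": 0,"ry": 0,"rz": 0,"claw": 1},{"dx": 0,"dy": 0,"dz": 0,"rx": 0,"ry": 0,"rz": 0,"claw": 1},{"dx": 0,"dy": 0,"dz": 0,"rx": 0,"ry": 0,"rz": 0,"claw": 1}]}}

```text
time_s: 29.6
ee_pos: [0.5504, -0.1093, 0.1106]
eef_rot: [3.141, 0.0, 1.565]
force: [0.1, -1.0, -2.5]
grip_width: 0.0496
grip_force: 25.0
```

```bash
python3 nest.py .550 -.110 78; python3 look.py w8 .688 -.053 .03; python3 - <<'E'
from h import *
p=wrist();W=world(p)  # block rim points: fit the 78 mm square by its rim at z=9 mm
m=((abs(W[...,2]-.0075)<.0035)&(np.hypot(W[...,0]-.55,W[...,1]+.11)<.06)&(p['z_map']>0)).astype(np.uint8)
v,u=np.where(m);print(u.min(),u.max(),v.min(),v.max())
go(.550,-.110,.018,1.565,10)
E
```

```text
[ 0.5504 -0.1092  0.1104] [3.1410e+00 1.0000e-04 1.5648e+00] 0.049434002624134055 24.999511241912842
2393 [array([ 552.8, -114.1]), array([78.4, 78.4]), np.float64(74.6)]
floor 1780 [array([ 550.2, -103.6]), array([60.9, 40.4]), np.float64(0.7)] ((550.0812377929688, -110.1833724975586), 31.115158081054688)
[ 0.55027979 -0.10908149  0.11017964] [ 3.14136713e+00 -1.46418479e-06  1.56497511e+00]
0.03 4728 [ 0.6834 -0.0529  0.0288] [685.1 -54.3  33.6] rect [684.7 -54.3] [65.8 65.5] 9.8
206 316 138 224
at [ 0.5502 -0.1091  0.1101] [ 3.1416e+00 -1.0000e-04  1.5650e+00] mm/row 9.2 rz/row -0.0
[-0.001, -0.0, 0.092]
[-0.001, -0.0, 0.092]
[-0.001, -0.0, 0.092]
[-0.001, -0.0, 0.092]
[-0.001, -0.0, 0.092]
[-0.001, -0.0, 0.092]
[-0.001, -0.0, 0.092]
[-0.001, -0.0, 0.092]
[-0.001, -0.0, 0.092]
[-0.001, -0.0, 0.092]
```

View pics/w8.png

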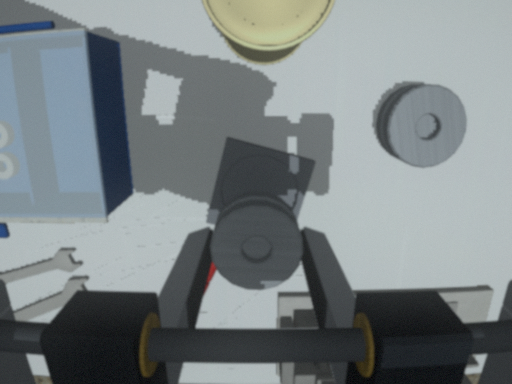

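Medium chuck held at (257,243); its nest at (262,180) measures about (0.5527, −0.1128). Lowering.

{"api": "step_arm", "payload": {"plan": [{"dx": -0.037,"dy": 0.024,"dz": 0.05,"rx": 0,"ry": 0,"rz": 0,"claw": 1},{"dx": 0,"dy": 0,"dz": 0.15,"rx": 0,"ry": 0,"rz": 0,"claw": 1},{"dx": 0,"dy": 0,"dz": 0.2,"rx": 0,"ry": 0,"rz": 0,"claw": 1},{"dx": 0,"dy": 0,"dz": 0.2,"rx": 0,"ry": 0,"rz": 0,"claw": 1},{"dx": 0,"dy": 0,"dz": 0.12,"rx": 0,"ry": 0,"rz": 0,"claw": 1},{"dx": 0,"dy": 0,"dz": 0.1,"rx": 0,"ry": 0,"rz": 0,"claw": 1},{"dx": 0,"dy": 0,"dz": 0.06,"rx": 0,"ry": 0,"rz": 0,"claw": 1},{"dx": 0,"dy": 0,"dz": 0.04,"rx": 0,"ry": 0,"rz": 0,"claw": 1},{"dx": 0,"dy": 0,"dz": 0,"rx": 0,"ry": 0,"rz": 0,"claw": 1},{"dx": 0,"dy": 0,"dz": 0,"rx": 0,"ry": 0,"rz": 0,"claw": 1}]}}

```text
time_s: 30.75
ee_pos: [0.5523, -0.1132, 0.0187]
eef_rot: [3.141, 0.0, 1.564]
force: [0.2, -0.5, -2.9]
grip_width: 0.0494
grip_force: 25.0
```

{"api": "step_arm", "payload": {"plan": [{"dx": 0,"dy": 0,"dz": 0.01,"rx": 0,"ry": 0,"rz": 0,"claw": 1},{"dx": 0,"dy": 0,"dz": 0.01,"rx": 0,"ry": 0,"rz": 0,"claw": 1},{"dx": 0,"dy": 0,"dz": 0.01,"rx": 0,"ry": 0,"rz": 0,"claw": 1},{"dx": 0,"dy": 0,"dz": 0,"rx": 0,"ry": 0,"rz": 0,"claw": 1},{"dx": 0,"dy": 0,"dz": 0,"rx": 0,"ry": 0,"rz": 0,"claw": 1}]}}

```text
time_s: 31.25
ee_pos: [0.552, -0.1132, 0.0151]
eef_rot: [-3.142, -0.0, 1.564]
force: [-0.0, -0.3, -2.6]
grip_width: 0.0495
grip_force: 25.0
```

{"api": "step_arm", "payload": {"plan": [{"dx": 0,"dy": 0,"dz": 0.004,"rx": 0,"ry": 0,"rz": 0,"claw": 1},{"dx": 0,"dy": 0,"dz": 0,"rx": 0,"ry": 0,"rz": 0,"claw": 1}]}}

```text
time_s: 31.45
ee_pos: [0.552, -0.1131, 0.0147]
eef_rot: [-3.142, 0.0, 1.564]
force: [-0.1, -0.2, -3.3]
grip_width: 0.0492
grip_force: 25.0
```

{"api": "step_arm", "payload": {"plan": [{"dx": 0,"dy": 0,"dz": 0.004,"rx": 0,"ry": 0,"rz": 0,"claw": 1},{"dx": 0,"dy": 0,"dz": 0,"rx": 0,"ry": 0,"rz": 0,"claw": 1}]}}

```text
time_s: 31.65
ee_pos: [0.552, -0.1131, 0.0143]
eef_rot: [-3.142, -0.0, 1.564]
force: [-1.4, 0.9, -2.3]
grip_width: 0.0493
grip_force: 25.0
```

{"api": "step_arm", "payload": {"plan": [{"dx": 0,"dy": 0,"dz": 0.003,"rx": 0,"ry": 0,"rz": 0,"claw": 1},{"dx": 0,"dy": 0,"dz": 0,"rx": 0,"ry": 0,"rz": 0,"claw": 1}]}}

```text
time_s: 31.85
ee_pos: [0.552, -0.1132, 0.0142]
eef_rot: [3.141, 0.0, 1.564]
force: [-1.3, 0.2, 0.4]
grip_width: 0.0497
grip_force: 25.0
```

{"api": "step_arm", "payload": {"plan": [{"dx": 0,"dy": 0,"dz": 0.004,"rx": 0,"ry": 0,"rz": 0,"claw": 1},{"dx": 0,"dy": 0,"dz": 0,"rx": 0,"ry": 0,"rz": 0,"claw": 1}]}}

```text
time_s: 32.05
ee_pos: [0.552, -0.1131, 0.0142]
eef_rot: [3.141, 0.0, 1.564]
force: [-3.5, 0.4, 7.1]
grip_width: 0.0492
grip_force: 25.0
```

{"api": "step_arm", "payload": {"plan": [{"dx": 0,"dy": 0,"dz": 0.003,"rx": 0,"ry": 0,"rz": 0,"claw": 1},{"dx": 0,"dy": 0,"dz": 0,"rx": 0,"ry": 0,"rz": 0,"claw": 1}]}}

```text
time_s: 32.25
ee_pos: [0.552, -0.1132, 0.0142]
eef_rot: [3.141, 0.0, 1.564]
force: [-6.5, 0.3, 10.0]
grip_width: 0.0492
grip_force: 25.0
```

{"api": "step_arm", "payload": {"plan": [{"dx": 0,"dy": 0,"dz": -0.006,"rx": 0,"ry": 0,"rz": 0,"claw": 1},{"dx": 0,"dy": 0,"dz": 0,"rx": 0,"ry": 0,"rz": 0,"claw": 0.46},{"dx": 0,"dy": 0,"dz": 0,"rx": 0,"ry": 0,"rz": 0,"claw": 0.4},{"dx": 0,"dy": 0,"dz": 0,"rx": 0,"ry": 0,"rz": 0,"claw": 0.3},{"dx": 0,"dy": 0,"dz": 0,"rx": 0,"ry": 0,"rz": 0,"claw": 0.2},{"dx": 0,"dy": 0,"dz": 0,"rx": 0,"ry": 0,"rz": 0,"claw": 0.2},{"dx": 0,"dy": 0,"dz": 0,"rx": 0,"ry": 0,"rz": 0,"claw": 0.2},{"dx": 0,"dy": 0,"dz": 0,"rx": 0,"ry": 0,"rz": 0,"claw": 0.2}]}}

```text
time_s: 33.05
ee_pos: [0.552, -0.1131, 0.0139]
eef_rot: [-3.142, -0.0, 1.564]
force: [-0.8, 0.0, -0.3]
grip_width: 0.075
grip_force: 0.0
```

{"api": "step_arm", "payload": {"plan": [{"dx": 0,"dy": 0,"dz": -0.05,"rx": 0,"ry": 0,"rz": 0,"claw": 0.2},{"dx": 0,"dy": 0,"dz": -0.15,"rx": 0,"ry": 0,"rz": 0,"claw": 0.1},{"dx": 0,"dy": 0,"dz": -0.3,"rx": 0,"ry": 0,"rz": 0,"claw": 0},{"dx": 0,"dy": 0,"dz": -0.3,"rx": 0,"ry": 0,"rz": 0,"claw": 0},{"dx": 0,"dy": 0,"dz": -0.2,"rx": 0,"ry": 0,"rz": 0,"claw": 0},{"dx": 0,"dy": 0.1,"dz": -0.05,"rx": 0,"ry": 0,"rz": 0,"claw": 0},{"dx": 0,"dy": 0,"dz": 0,"rx": 0,"ry": 0,"rz": 0,"claw": 0},{"dx": 0,"dy": 0,"dz": 0,"rx": 0,"ry": 0,"rz": 0,"claw": 0}]}}

```text
time_s: 33.85
ee_pos: [0.5617, -0.1131, 0.1192]
eef_rot: [-3.142, 0.0, 1.565]
force: [0.0, -0.7, 0.2]
grip_width: 0.0938
grip_force: 0.0
```

```bash
python3 look.py w9 .552 -.113 .034; python3 look.py w9 .685 -.0543 .03; python3 - <<'E'
from h import *
go(.685,-.0543,.12,np.pi/2,10)
E
```

```text
[ 0.56145656 -0.11308372  0.11873256] [-3.14082563e+00 -1.86998172e-04  1.56451455e+00]
0.034 2475 [ 0.5519 -0.1121  0.0328] [ 551.9 -113.5   25.3] rect [ 552.1 -113.4] [49.5 49.4] 87.2
[ 0.56141972 -0.11310105  0.11857603] [-3.14058929e+00 -2.33238994e-04  1.56446004e+00]
0.03 4601 [ 0.6836 -0.0528  0.0288] [684.9 -54.3  33.4] rect [685.  -54.4] [65.1 65.4] 82.0
at [ 0.5614 -0.1131  0.1186] [-3.1406e+00 -2.0000e-04  1.5645e+00] mm/row 13.7 rz/row -0.0004
[0.06, 0.123, -0.001]
[0.06, 0.123, -0.001]
[0.059, 0.123, -0.001]
[0.059, 0.123, -0.001]
[0.059, 0.123, -0.001]
[0.059, 0.123, -0.001]
[0.059, 0.123, -0.001]
[0.059, 0.123, -0.001]
[0.059, 0.124, -0.001]
[0.059, 0.124, -0.001]
```

Medium seated. Going to the large chuck.

{"api": "step_arm", "payload": {"plan": [{"dx": 0.06,"dy": 0.123,"dz": 0,"rx": 0,"ry": 0,"rz": 0,"claw": 0},{"dx": 0.1,"dy": 0.21,"dz": 0,"rx": 0,"ry": 0,"rz": 0,"claw": 0},{"dx": 0.12,"dy": 0.25,"dz": 0,"rx": 0,"ry": 0,"rz": 0,"claw": 0},{"dx": 0.12,"dy": 0.25,"dz": 0,"rx": 0,"ry": 0,"rz": 0,"claw": 0},{"dx": 0.12,"dy": 0.25,"dz": 0,"rx": 0,"ry": 0,"rz": 0,"claw": 0},{"dx": 0.06,"dy": 0.123,"dz": 0,"rx": 0,"ry": 0,"rz": 0,"claw": 0},{"dx": 0.015,"dy": 0.03,"dz": 0,"rx": 0,"ry": 0,"rz": 0,"claw": 0},{"dx": 0,"dy": 0,"dz": 0.15,"rx": 0,"ry": 0,"rz": 0,"claw": 0},{"dx": 0,"dy": 0,"dz": 0.2,"rx": 0,"ry": 0,"rz": 0,"claw": 0},{"dx": 0,"dy": 0,"dz": 0,"rx": 0,"ry": 0,"rz": 0,"claw": 0}]}}

```text
time_s: 34.95
ee_pos: [0.6836, -0.0549, 0.0801]
eef_rot: [-3.136, -0.001, 1.564]
force: [0.5, 0.4, 0.4]
grip_width: 0.0939
grip_force: 0.0
```

{"api": "step_arm", "payload": {"plan": [{"dx": 0,"dy": 0,"dz": 0.2,"rx": 0,"ry": 0,"rz": 0,"claw": 0},{"dx": 0,"dy": 0,"dz": 0.2,"rx": 0,"ry": 0,"rz": 0,"claw": 0},{"dx": 0,"dy": 0,"dz": 0.2,"rx": 0,"ry": 0,"rz": 0,"claw": 0},{"dx": 0,"dy": 0,"dz": 0.1,"rx": 0,"ry": 0,"rz": 0,"claw": 0},{"dx": 0,"dy": 0,"dz": 0.02,"rx": 0,"ry": 0,"rz": 0,"claw": 0},{"dx": 0,"dy": 0,"dz": 0,"rx": 0,"ry": 0,"rz": 0,"claw": 0},{"dx": 0,"dy": 0,"dz": 0,"rx": 0,"ry": 0,"rz": 0,"claw": 0}]}}

```text
time_s: 35.65
ee_pos: [0.6865, -0.0546, 0.0132]
eef_rot: [3.14, 0.0, 1.564]
force: [0.2, -0.2, 0.2]
grip_width: 0.0939
grip_force: 0.0
```

{"api": "step_arm", "payload": {"plan": [{"dx": 0,"dy": 0,"dz": 0,"rx": 0,"ry": 0,"rz": 0,"claw": 0.1},{"dx": 0,"dy": 0,"dz": 0,"rx": 0,"ry": 0,"rz": 0,"claw": 0.2},{"dx": 0,"dy": 0,"dz": 0,"rx": 0,"ry": 0,"rz": 0,"claw": 0.25},{"dx": 0,"dy": 0,"dz": 0,"rx": 0,"ry": 0,"rz": 0,"claw": 0.28},{"dx": 0,"dy": 0,"dz": 0,"rx": 0,"ry": 0,"rz": 0,"claw": 0.31},{"dx": 0,"dy": 0,"dz": 0,"rx": 0,"ry": 0,"rz": 0,"claw": 0.35},{"dx": 0,"dy": 0,"dz": 0,"rx": 0,"ry": 0,"rz": 0,"claw": 0.5},{"dx": 0,"dy": 0,"dz": 0,"rx": 0,"ry": 0,"rz": 0,"claw": 0.8},{"dx": 0,"dy": 0,"dz": 0,"rx": 0,"ry": 0,"rz": 0,"claw": 1},{"dx": 0,"dy": 0,"dz": 0,"rx": 0,"ry": 0,"rz": 0,"claw": 1}], "grip_force": 35}}

```text
time_s: 36.65
ee_pos: [0.6857, -0.0545, 0.012]
eef_rot: [-3.141, -0.0, 1.564]
force: [-5.6, 0.7, 4.9]
grip_width: 0.0655
grip_force: 35.0
```

{"api": "step_arm", "payload": {"plan": [{"dx": 0,"dy": 0,"dz": -0.02,"rx": 0,"ry": 0,"rz": 0,"claw": 1},{"dx": 0,"dy": 0,"dz": -0.05,"rx": 0,"ry": 0,"rz": 0,"claw": 1},{"dx": 0,"dy": 0,"dz": -0.13,"rx": 0,"ry": 0,"rz": 0,"claw": 1},{"dx": 0,"dy": 0,"dz": -0.2,"rx": 0,"ry": 0,"rz": 0,"claw": 1},{"dx": 0,"dy": 0,"dz": -0.3,"rx": 0,"ry": 0,"rz": 0,"claw": 1},{"dx": 0,"dy": 0,"dz": -0.3,"rx": 0,"ry": 0,"rz": 0,"claw": 1},{"dx": 0,"dy": 0,"dz": -0.3,"rx": 0,"ry": 0,"rz": 0,"claw": 1},{"dx": 0,"dy": 0,"dz": -0.2,"rx": 0,"ry": 0,"rz": 0,"claw": 1},{"dx": 0,"dy": 0,"dz": -0.05,"rx": 0,"ry": 0,"rz": 0,"claw": 1},{"dx": 0.1,"dy": -0.1,"dz": 0,"rx": 0,"ry": 0,"rz": 0,"claw": 1}]}}

```text
time_s: 37.65
ee_pos: [0.6766, -0.0453, 0.1677]
eef_rot: [3.14, 0.0, 1.563]
force: [-0.6, 0.9, -4.3]
grip_width: 0.0652
grip_force: 35.0
```

{"api": "step_arm", "payload": {"plan": [{"dx": 0.2,"dy": -0.18,"dz": 0,"rx": 0,"ry": 0,"rz": 0,"claw": 1},{"dx": 0.3,"dy": -0.27,"dz": 0,"rx": 0,"ry": 0,"rz": 0,"claw": 1},{"dx": 0.3,"dy": -0.28,"dz": 0,"rx": 0,"ry": 0,"rz": 0,"claw": 1},{"dx": 0.3,"dy": -0.28,"dz": 0,"rx": 0,"ry": 0,"rz": 0,"claw": 1},{"dx": 0.3,"dy": -0.28,"dz": 0,"rx": 0,"ry": 0,"rz": 0,"claw": 1},{"dx": 0.3,"dy": -0.28,"dz": 0,"rx": 0,"ry": 0,"rz": 0,"claw": 1},{"dx": 0.3,"dy": -0.28,"dz": 0,"rx": 0,"ry": 0,"rz": 0,"claw": 1},{"dx": 0.3,"dy": -0.28,"dz": 0,"rx": 0,"ry": 0,"rz": 0,"claw": 1},{"dx": 0.3,"dy": -0.28,"dz": 0,"rx": 0,"ry": 0,"rz": 0,"claw": 1},{"dx": 0.2,"dy": -0.18,"dz": 0,"rx": 0,"ry": 0,"rz": 0,"claw": 1}]}}

```text
time_s: 38.65
ee_pos: [0.4168, 0.2386, 0.1666]
eef_rot: [-3.141, -0.0, 1.566]
force: [0.1, 0.3, -3.8]
grip_width: 0.0651
grip_force: 35.0
```

{"api": "step_arm", "payload": {"plan": [{"dx": 0.12,"dy": -0.12,"dz": 0,"rx": 0,"ry": 0,"rz": 0,"claw": 1},{"dx": 0.02,"dy": -0.02,"dz": 0,"rx": 0,"ry": 0,"rz": 0,"claw": 1},{"dx": 0,"dy": 0,"dz": 0,"rx": 0,"ry": 0,"rz": 0,"claw": 1},{"dx": 0,"dy": 0,"dz": 0,"rx": 0,"ry": 0,"rz": 0,"claw": 1}]}}

```text
time_s: 39.05
ee_pos: [0.4053, 0.2508, 0.1668]
eef_rot: [-3.142, 0.0, 1.564]
force: [0.2, -1.5, -4.2]
grip_width: 0.0653
grip_force: 35.0
```

```bash
python3 nest.py .403 .2495 94; python3 - <<'E'
from h import *
p=wrist();W=world(p)
m=((abs(W[...,2]-.009)<.003)&(p['z_map']>0)&(abs(W[...,0]-.403)<.06)&(abs(W[...,1]-.25)<.06)).astype(np.uint8)
m=cv2.morphologyEx(m,cv2.MORPH_OPEN,np.ones((3,3)))
n,l,s,_=cv2.connectedComponentsWithStats(m)
for i in range(1,n):
    if s[i,4]>60:
        a=(1000*W[l==i][:,:2]).astype(np.float32);print(s[i],[np.round(q,1) for q in cv2.minAreaRect(a)])
ob=(p['z_map']>0)&(abs(W[...,0]-.31)<.05)&(abs(W[...,1]-.24)<.1)&(W[...,2]>.013)&(W[...,2]<.12)
print(ob.sum(),W[ob].min(0) if ob.any() else 0,W[ob].max(0) if ob.any() else 0)
E
```

```text
[0.4054 0.2507 0.1668] [-3.1415e+00  2.0000e-04  1.5636e+00] 0.06521014065075281 34.997806549072266
2274 [array([392.6, 245.8]), array([104.4, 112.5]), np.float64(85.7)]
floor 1948 [array([403.7, 261.5]), array([51.2, 72.8]), np.float64(89.8)] ((403.38079833984375, 250.43551635742188), 37.52751159667969)
[ 207  124   97   79 2144] [array([402.5, 256.4]), array([81.9, 94.4]), np.float64(86.0)]
1069 [0.26689335 0.14000857 0.01306795] [0.31062698 0.22830366 0.02870238]
```

View pics/last.png

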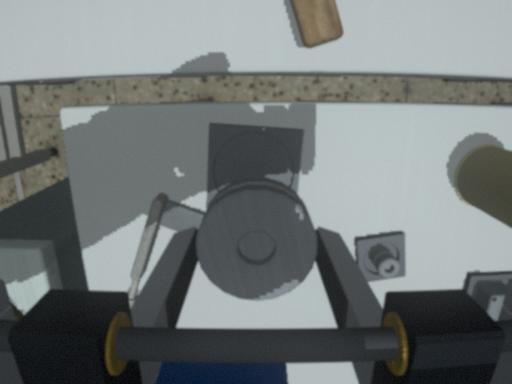

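Large chuck held at (257,240) over its nest (255,160), small chuck seated at (382,260); the hammer at (165,230) is clear of the fingers' path. Nest centre ≈ (0.403, 0.250); lowering.

{"api": "step_arm", "payload": {"plan": [{"dx": -0.007,"dy": -0.023,"dz": 0.05,"rx": 0,"ry": 0,"rz": 0,"claw": 1},{"dx": 0,"dy": 0,"dz": 0.15,"rx": 0,"ry": 0,"rz": 0,"claw": 1},{"dx": 0,"dy": 0,"dz": 0.25,"rx": 0,"ry": 0,"rz": 0,"claw": 1},{"dx": 0,"dy": 0,"dz": 0.25,"rx": 0,"ry": 0,"rz": 0,"claw": 1},{"dx": 0,"dy": 0,"dz": 0.25,"rx": 0,"ry": 0,"rz": 0,"claw": 1},{"dx": 0,"dy": 0,"dz": 0.2,"rx": 0,"ry": 0,"rz": 0,"claw": 1},{"dx": 0,"dy": 0,"dz": 0.15,"rx": 0,"ry": 0,"rz": 0,"claw": 1},{"dx": 0,"dy": 0,"dz": 0.1,"rx": 0,"ry": 0,"rz": 0,"claw": 1},{"dx": 0,"dy": 0,"dz": 0.05,"rx": 0,"ry": 0,"rz": 0,"claw": 1},{"dx": 0,"dy": 0,"dz": 0,"rx": 0,"ry": 0,"rz": 0,"claw": 1}]}}

```text
time_s: 40.15
ee_pos: [0.4025, 0.2505, 0.0217]
eef_rot: [-3.141, 0.0, 1.564]
force: [0.2, 0.1, -3.5]
grip_width: 0.0655
grip_force: 35.0
```

{"api": "step_arm", "payload": {"plan": [{"dx": 0,"dy": 0,"dz": 0.01,"rx": 0,"ry": 0,"rz": 0,"claw": 1},{"dx": 0,"dy": 0,"dz": 0.01,"rx": 0,"ry": 0,"rz": 0,"claw": 1},{"dx": 0,"dy": 0,"dz": 0.01,"rx": 0,"ry": 0,"rz": 0,"claw": 1},{"dx": 0,"dy": 0,"dz": 0,"rx": 0,"ry": 0,"rz": 0,"claw": 1},{"dx": 0,"dy": 0,"dz": 0,"rx": 0,"ry": 0,"rz": 0,"claw": 1}]}}

```text
time_s: 40.65
ee_pos: [0.4026, 0.2506, 0.0191]
eef_rot: [3.141, -0.0, 1.564]
force: [-0.4, -0.6, -4.3]
grip_width: 0.0653
grip_force: 35.0
```

{"api": "step_arm", "payload": {"plan": [{"dx": 0,"dy": 0,"dz": 0.005,"rx": 0,"ry": 0,"rz": 0,"claw": 1},{"dx": 0,"dy": 0,"dz": 0,"rx": 0,"ry": 0,"rz": 0,"claw": 1}]}}

```text
time_s: 40.85
ee_pos: [0.4026, 0.2506, 0.0185]
eef_rot: [3.142, -0.0, 1.564]
force: [0.7, -1.1, -3.8]
grip_width: 0.0652
grip_force: 35.0
```

{"api": "step_arm", "payload": {"plan": [{"dx": 0,"dy": 0,"dz": 0.004,"rx": 0,"ry": 0,"rz": 0,"claw": 1},{"dx": 0,"dy": 0,"dz": 0,"rx": 0,"ry": 0,"rz": 0,"claw": 1}]}}

```text
time_s: 41.05
ee_pos: [0.4026, 0.2506, 0.018]
eef_rot: [-3.141, 0.0, 1.564]
force: [-0.4, 0.2, -3.6]
grip_width: 0.0654
grip_force: 35.0
```

{"api": "step_arm", "payload": {"plan": [{"dx": 0,"dy": 0,"dz": 0.005,"rx": 0,"ry": 0,"rz": 0,"claw": 1},{"dx": 0,"dy": 0,"dz": 0.005,"rx": 0,"ry": 0,"rz": 0,"claw": 1},{"dx": 0,"dy": 0,"dz": 0,"rx": 0,"ry": 0,"rz": 0,"claw": 1}]}}

```text
time_s: 41.35
ee_pos: [0.4026, 0.2506, 0.017]
eef_rot: [-3.141, 0.0, 1.564]
force: [0.4, 0.0, -3.6]
grip_width: 0.0651
grip_force: 35.0
```

{"api": "step_arm", "payload": {"plan": [{"dx": 0,"dy": 0,"dz": 0.005,"rx": 0,"ry": 0,"rz": 0,"claw": 1},{"dx": 0,"dy": 0,"dz": 0.003,"rx": 0,"ry": 0,"rz": 0,"claw": 1},{"dx": 0,"dy": 0,"dz": 0,"rx": 0,"ry": 0,"rz": 0,"claw": 1}]}}

```text
time_s: 41.65
ee_pos: [0.4026, 0.2506, 0.0162]
eef_rot: [-3.142, 0.0, 1.564]
force: [-0.5, 0.2, -3.5]
grip_width: 0.065
grip_force: 35.0
```

{"api": "step_arm", "payload": {"plan": [{"dx": 0,"dy": 0,"dz": 0.004,"rx": 0,"ry": 0,"rz": 0,"claw": 1},{"dx": 0,"dy": 0,"dz": 0,"rx": 0,"ry": 0,"rz": 0,"claw": 1}]}}

```text
time_s: 41.85
ee_pos: [0.4026, 0.2506, 0.016]
eef_rot: [3.142, -0.0, 1.564]
force: [-0.7, 0.5, -2.1]
grip_width: 0.0655
grip_force: 35.0
```

{"api": "step_arm", "payload": {"plan": [{"dx": 0,"dy": 0,"dz": 0.004,"rx": 0,"ry": 0,"rz": 0,"claw": 1},{"dx": 0,"dy": 0,"dz": 0,"rx": 0,"ry": 0,"rz": 0,"claw": 1}]}}

```text
time_s: 42.05
ee_pos: [0.4027, 0.2507, 0.0159]
eef_rot: [3.141, -0.0, 1.564]
force: [-2.1, -2.0, 5.9]
grip_width: 0.0655
grip_force: 35.0
```

{"api": "step_arm", "payload": {"plan": [{"dx": 0,"dy": 0,"dz": 0.003,"rx": 0,"ry": 0,"rz": 0,"claw": 1},{"dx": 0,"dy": 0,"dz": 0,"rx": 0,"ry": 0,"rz": 0,"claw": 1}]}}

```text
time_s: 42.25
ee_pos: [0.4027, 0.2507, 0.0159]
eef_rot: [3.141, -0.0, 1.564]
force: [-5.0, -2.7, 10.3]
grip_width: 0.0651
grip_force: 35.0
```

{"api": "step_arm", "payload": {"plan": [{"dx": 0,"dy": 0,"dz": -0.006,"rx": 0,"ry": 0,"rz": 0,"claw": 1},{"dx": 0,"dy": 0,"dz": 0,"rx": 0,"ry": 0,"rz": 0,"claw": 0.29},{"dx": 0,"dy": 0,"dz": 0,"rx": 0,"ry": 0,"rz": 0,"claw": 0.22},{"dx": 0,"dy": 0,"dz": 0,"rx": 0,"ry": 0,"rz": 0,"claw": 0.15},{"dx": 0,"dy": 0,"dz": 0,"rx": 0,"ry": 0,"rz": 0,"claw": 0.08},{"dx": 0,"dy": 0,"dz": 0,"rx": 0,"ry": 0,"rz": 0,"claw": 0.05},{"dx": 0,"dy": 0,"dz": 0,"rx": 0,"ry": 0,"rz": 0,"claw": 0.05},{"dx": 0,"dy": 0,"dz": 0,"rx": 0,"ry": 0,"rz": 0,"claw": 0.05}]}}

```text
time_s: 43.05
ee_pos: [0.4026, 0.2506, 0.0157]
eef_rot: [-3.142, 0.0, 1.564]
force: [-0.3, -0.5, -0.1]
grip_width: 0.089
grip_force: 0.0
```

{"api": "step_arm", "payload": {"plan": [{"dx": 0,"dy": 0,"dz": -0.05,"rx": 0,"ry": 0,"rz": 0,"claw": 0.05},{"dx": 0,"dy": 0,"dz": -0.15,"rx": 0,"ry": 0,"rz": 0,"claw": 0.05},{"dx": 0,"dy": 0,"dz": -0.3,"rx": 0,"ry": 0,"rz": 0,"claw": 0},{"dx": 0,"dy": 0,"dz": -0.35,"rx": 0,"ry": 0,"rz": 0,"claw": 0},{"dx": 0,"dy": 0,"dz": -0.35,"rx": 0,"ry": 0,"rz": 0,"claw": 0},{"dx": -0.1,"dy": 0,"dz": -0.3,"rx": 0,"ry": 0,"rz": 0,"claw": 0},{"dx": -0.2,"dy": 0,"dz": -0.1,"rx": 0,"ry": 0,"rz": 0,"claw": 0},{"dx": -0.1,"dy": 0,"dz": 0,"rx": 0,"ry": 0,"rz": 0,"claw": 0},{"dx": 0,"dy": 0,"dz": 0,"rx": 0,"ry": 0,"rz": 0,"claw": 0},{"dx": 0,"dy": 0,"dz": 0,"rx": 0,"ry": 0,"rz": 0,"claw": 0}]}}

```text
time_s: 44.05
ee_pos: [0.402, 0.2107, 0.175]
eef_rot: [-3.14, 0.0, 1.564]
force: [-0.4, -0.4, -0.1]
grip_width: 0.094
grip_force: 0.0
```

```bash
python3 look.py w10 .403 .2505 .034; python3 nest.py .403 .2505 94; python3 - <<'E'
from h import *
p=viewer.camera('scene');W=world(p)
for n,x,y,z in (('small',.5445,.1515,.034),('square',.6895,.0937,.034),('medium',.552,-.113,.034),('canA',.655,.245,.107),('canB',.557,.028,.107)):
    m=(abs(W[...,2]-z)<.005)&(np.hypot(W[...,0]-x,W[...,1]-y)<.045)&(p['z_map']>0);a=(1000*W[m][:,:2]).astype(np.float32)
    print(n,m.sum(),np.round(W[m].mean(0),4) if m.any() else 0, cv2.minEnclosingCircle(a) if m.any() else 0)
E
```

```text
[0.40204808 0.21087464 0.1749328 ] [-3.14022689e+00  4.82875662e-04  1.56436203e+00]
0.034 3456 [0.4027 0.2519 0.0328] [402.6 250.6  33.2] rect [402.6 250.2] [65.5 64.6] 89.6
[0.4021 0.211  0.175 ] [-3.1403e+00  5.0000e-04  1.5647e+00] 0.0944526514005392 0.0
3624 [array([392.7, 242.9]), array([109.9, 111.8]), np.float64(85.7)]
floor 140 [array([410.5, 272.9]), array([27. , 71.1]), np.float64(72.5)] ((406.95501708984375, 261.72540283203125), 35.55552673339844)
small 69 [0.5421 0.1514 0.0329] ((542.930419921875, 151.30029296875), 13.184244155883789)
square 175 [0.6855 0.0921 0.0337] ((686.8953857421875, 94.35675048828125), 22.93843650817871)
medium 433 [ 0.5482 -0.1138  0.0334] ((549.4926147460938, -112.72945404052734), 25.585886001586914)
canA 390 [0.653  0.2432 0.1063] ((653.4959106445312, 244.44004821777344), 37.049163818359375)
canB 677 [0.5549 0.0277 0.1059] ((556.5518188476562, 28.687822341918945), 36.735023498535156)
```

All four pieces are seated at the right height and the cans are unmoved; the gripper is clear.

```bash
python3 -c "
from station import hand_in
print(hand_in())"
```

```text
the job is handed in; nothing more can be done
None
```

The stack is apart: all four pieces sit flat in their own nests, the pad within about 0.5° of its pocket, both cans standing where they were, and the job was handed in at about 44 s; the first close on the small chuck missed without moving it.

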